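# Pick the split retaining ring out of a camera housing

## Task

The window of the camera housing has to be changed: with the hooked pick from the tool stand, ease one end of the split wire ring out from under its lugs and lift the whole ring out of the housing, pressing only lightly on the window, without overbending the ring or letting it fly off. Lay the ring flat in the shallow tray and put the pick back upright in its hole in the stand, and leave the other things where they are.

Things in the scene. Friction and masses are not known exactly. Their poses are not given: they have to be found in the camera images.
- housing: Round aluminium camera housing, 96 mm across, 44 mm high, on a 112 mm square base plate; fixed. Origin on its axis at the bench; z up; +x points through the tool notch (a cable connector sticks out at -x). In its bore: clear window (top z = 28.5 mm), on it a white clamp washer (inner radius 24, top z = 37 mm), on that the ring. Bore wall radius 33.3 mm.
- housing_notch (a point): Tool notch, marked on the window's level at 31 mm along the housing's +x (z = 28.5 mm). Within 42 degrees either side of +x the washer is cut away and the wall stands back to radius 41 mm, so from the ring down to z = 28.5 mm all is open and a hook goes under the wire from inside.
- housing_hook_way (a point): Middle of the space under the seated wire, housing's +x at radius 31 mm, z = 33 mm. Hook: 3 mm wire, level from the shank to x = 6.4 mm of the pick, then up at 65 degrees to a round tip 7.4 mm above the hook's underside, farthest x = 9.9 mm; the wire rests at x = 4.5 mm, 3 mm above the underside. It passes under the ring only 0 to 1.3 mm off the window and is home when the shank meets the wire.
- housing_lug (a point): Top of the lug at +60 degrees (radius 32.5, z = 44 mm). Three lugs, at +60, 180 and -60 degrees from the housing's +x, each 32 degrees wide, reach inward from the wall over the ring to radius 31.2 mm; underside z = 41.8 mm, top flush with the rim, z = 44 mm. They overlap the wire by 1.8 mm.
- window: The clear window, a disc of radius 33 mm in the housing; origin on the housing's axis, 5 mm below its upper surface. Rigid but delicate: more than 12 N from the pick spoils it; lowering the hook slowly till it just touches here tells how far the hook sticks out.
- ring: Split ring of dark 4 mm round spring wire, centre line radius 31 mm, 28 g. Origin at its centre, at the wire's underside (z = 37.2 mm in the housing); z normal to it, +x to the middle of its gap, over the notch, up to 5 degrees off. Beyond 105 degrees from the gap it is stiff; both arms spring in and up. Keep the pull under 12 N: 24 N of contact with the pick bends it for good.
- ring_a_end (a point): Wire centre at the end 9 degrees left (+y) of the gap's middle; both ends are bent inward 5.5 mm there. Way out by either arm, from inside: hook under the wire 26 degrees from the gap's middle; draw 6 to 9 mm inward while rising 2 mm (about 10 N; frees it from its lug); rise 15 mm; draw 12 mm outward (eases the other lugs); lift 70 mm: it hangs on the hook.
- ring_b_end (a point): The other end, 9 degrees right (-y). Hanging, the ring reaches 62 mm below the hook and swings off easily unless the hook's tip is tilted up 20 degrees or so. Lowered onto its far side, then over in an arc to the tip's side, it lies flat; tip the hook down 35 degrees and draw it back inward: it slips out, a tray wall holding the ring.
- pick: Hooked pick with a chuck handle, 60 g, upright in the stand. Origin on the shank's axis at the underside of its guard disc (38 mm across); z up along the handle, +x the way the hook points. Black square handle 15 x 15 mm, z = 5 to 83 mm, flats facing x and y. The chucked shank (radius 2 mm) sticks out differently each time: the hook's underside is 46 to 54 mm below the origin.
- scriber: Straight scriber with the same guard disc but a slim round black handle (10 to 13 mm thick), upright in the stand's other hole. Origin as for the pick. Leave it there.
- stand: Grey tool stand, 64 x 150 mm, fixed. Origin at the centre of its underside; two 24 mm round holes side by side along its y in an 8 mm top plate (upper surface z = 62 mm), open below. The guard discs of the tools rest on the plate, the shanks hang through the holes; the hook passes best with the shank 3 mm behind the hole's centre, as it stands at the start. The handles reach z = 146 mm.
- stand_hole_left (a point): Centre of the hole at +y of the stand (36 mm from its middle), at the plate's upper surface.
- stand_hole_right (a point): Centre of the hole at -y of the stand (36 mm from its middle), at the plate's upper surface.
- tray: Shallow open aluminium tray, 125 (x) x 115 (y) x 16 mm, walls and floor 3 mm thick, fixed. Origin at the centre of its underside; inner floor at z = 3 mm.
- meter: Yellow multimeter lying on the bench, 144 x 74 x 39 mm; origin at the centre of its underside. Not to be moved.
- puck: Black reference puck, 44 mm across and 50 mm high; origin at the centre of its underside. Not to be moved.
- probe_tip: Tan elastomer probe tip on a black foot, 42 x 52 x 56 mm; origin at the centre of its underside. Not to be moved.
- vial: Small white vial with a blue screw cap, 25 mm across and 56 mm high; origin at the centre of its underside. Not to be moved.

How it is judged:
By the outcome, as a careful person would: the job done as asked, in the order asked, and still so for the second after the job is handed in, with the robot touching nothing.
It also fails if it takes over 72 s, if anything falls off the work surface, if the arm or the gripper's body presses on something with over 40 N, if the wrist force passes 120 N, or if a joint passes its speed limit or range.

## Robot

A 7-joint arm with a two-finger parallel gripper is mounted at the origin on a cart in front of the work surface, level with it; the furniture and walls round the work are solid. World frame = base frame: x ahead of the robot, y to its left, z up, the work surface at z = 0. Lengths are in m, angles in rad, forces in N, time in s.
With the tool pointing down it reaches from about 0.425 to 0.875 m from the base axis. Payload 4.7 kg.
Tool frame: the origin (TCP) lies at the very end of the fingers, on their centre line; the grasp point (between the pads) lies 19 mm behind it; z points along the fingers, y is the line along which they close (so a half turn about z gives the same grasp; the last joint's range is limited). The gripper opens to 87 mm and grips with 3 to 60 N. Pads are 19 mm wide; open, the fingers measure 117 mm over their backs; the gripper's body (75 mm by 190 mm) begins 51 mm behind the grasp point.
Start: joints at [-1.304, 0.321, -0.07, 1.45, 0.023, 1.371, -0.057], TCP at [0.163, 0.629, 0.223] pointing down, gripper open.
Joint ranges: [-2.86, 2.86], [-0.3, 2.09], [-1.38, 1.24], [0.06, 2.45], [-1.56, 4.7], [0.09, 2.05], [-2.69, 2.69]. Speed limits (rad/s): [2.57, 2.57, 3.14, 3.14, 3.14, 3.14, 3.14].

## Interface

Orientations are given as a rotation vector (axis times angle).
In Python, from bench import ctrl, vision gives the robot as it stands.
- The arm moves only by the tool jog_arm, never from a script. Its argument "increments" is a list of rows, each an object of numbers: "tx", "ty", "tz": the shift along the tool's x, y, z in mm; "wx", "wy", "wz": the turn, a rotation vector about the tool's x, y, z in rad; "gripper": the opening, from 0 (shut) to 1 (fully open). In form: [{"tx": .., "ty": .., "tz": .., "wx": .., "wy": .., "wz": .., "gripper": ..}, ...]. A call has exactly 5 rows; each row is the pose to reach, as a shift and turn from the pose commanded when the call began, along the tool's axes at that moment; what a row does not reach only later rows make up. A row lasts 1/12 s, in which the tool goes at most 41.7 mm and 7.16 degrees, less where a joint would pass 70% of its speed; a pose out of reach is approached as far as the arm can. A call with a gripper value outside its range is refused whole. The fingers move at their own pace and stop on an object; "grip_force" is the grip in N (left out, the last holds). Time passes only in rows, so rows that repeat a pose let the fingers close, or fill a call up. It gives the time, the measured TCP pose, the force, the opening and the grip force at its end, in the units of the state.
- ctrl.get_state(): the state, without advancing time (a new reading comes with each control period).
- vision.get_image(name): name is "scene" or "side" or "wrist"; returns a dict with "color" (400x640x3 uint8, blue, green, red), "fx", "fy", "cx", "cy" (pixels), "k1" (the pictures are not rectified: a ray, as slopes to the right and down, at radius r is drawn at 1 + k1 r^2 times it, then the intrinsics apply), "extrinsics" (4x4, takes a point from world to camera coordinates). Camera axes: x right, y down, z forward; pixel columns grow to the right and rows downward; lengths in m; the calibration is good to about 2 mm. A picture is of the moment at which its call begins. There is no depth.
- ctrl.close_job(): hands the job in; it is judged then, once.
Trained networks look in the newest picture that a camera, given by its name, has taken for a name from the list of things; names that differ only in an ending like _2 or _b are one class to them, and where a whole thing is asked for, a point or a joint stands for the part that bears it (a point fixed in the world has none). Each returns a list of dicts, best first, with "conf" (0 to 1); they miss things now and then, are a little off and sometimes report something else, mostly with a low value. They report only what shows in the picture. A call takes as long as a camera call.
- vision.spot_in(camera, thing): "bbox" ([left, top, right, bottom] in pixels, round what is visible of it).
The state is a dict: "time": time; "joint_positions": joint angles; "qd": joint speeds; "joint_torque": joint torques, N m; "position": TCP position; "tool_rot": TCP orientation; "ft_force": force on the tool from outside, world axes, zero at the start; "torque": the same for the moment, N m; "grip_width": opening from 0.0 (shut) to 1.0 (fully open); "grip_force": force on a finger pad.
Only numpy, scipy, OpenCV 4.12 (cv2) and the standard library are available. Lean on these libraries where they do the work, as an engineer would, in place of code of your own. Each camera call takes 0.05 s, during which the arm holds its last target. There are 200 camera calls.

## Working session

There is one attempt and no reset: what is moved stays moved. The work goes in short steps, Python scripts to look and compute and a tool call to move; the robot and the scene stay as the last step left them, time stands still between calls to the robot, and variables do not carry over. Pictures are saved under pics/ and viewed, at most 10 in all, crops included, and the job is handed in when it is done.

Besides the shell and the picture viewer there is one more tool, called after "Call:" as name(argument=value, ...), one argument or row to a line, values as JSON. jog_arm: Moves the arm, as the interface text tells. Its arguments: {"type":"object","properties":{"increments":{"type":"array"},"grip_force":{"type":"number"}},"required":["increments"]}

```bash
ls; mkdir -p pics; cat > h.py <<'E'
import numpy as np, cv2
from scipy.spatial.transform import Rotation as R
from bench import ctrl, vision
def snap(n,f=None):
    im=vision.get_image(n)
    if f: cv2.imwrite('pics/'+f,im['color'])
    return im
def ray(im,u,v):
    xd=np.array([(u-im['cx'])/im['fx'],(v-im['cy'])/im['fy']]); x=xd.copy()
    for _ in range(20): x=xd/(1+im['k1']*(x@x))
    T=np.array(im['extrinsics']); Rm=T[:3,:3]; c=-Rm.T@T[:3,3]
    d=Rm.T@np.array([x[0],x[1],1]); return c,d/np.linalg.norm(d)
def atz(im,u,v,z):
    c,d=ray(im,u,v); return c+d*(z-c[2])/d[2]
def proj(im,p):
    T=np.array(im['extrinsics']); q=T[:3,:3]@np.asarray(p)+T[:3,3]; s=q[:2]/q[2]; s=s*(1+im['k1']*(s@s))
    return np.array([im['fx']*s[0]+im['cx'],im['fy']*s[1]+im['cy']])
def tri(obs):
    A=np.zeros((3,3));b=np.zeros(3)
    for im,u,v in obs:
        c,d=ray(im,u,v);P=np.eye(3)-np.outer(d,d);A+=P;b+=P@c
    return np.linalg.solve(A,b)
def st(): 
    s=ctrl.get_state(); return s,np.array(s['position']),R.from_rotvec(s['tool_rot'])
def jog(p,rv):  # increments to reach world tcp p, Rotation rv
    s,p0,r0=st(); d=r0.inv().apply(np.asarray(p)-p0)*1000; w=(r0.inv()*rv).as_rotvec(); return d.round(1),w.round(4)
E
python3 - <<'E'
from h import *
s,p,r=st(); print(s); print(r.as_matrix().round(3))
for n in ['scene','side','wrist']:
    im=snap(n,n+'0.png'); T=np.array(im['extrinsics']); print(n,im['fx'],im['cx'],im['cy'],im['k1'],(-T[:3,:3].T@T[:3,3]).round(3),T[:3,:3].round(2).tolist())
    for t in ['housing','ring','pick','scriber','stand','tray','stand_hole_left','stand_hole_right','housing_notch','meter','puck','probe_tip','vial']:
        print(t,[(np.round(x['bbox']).astype(int).tolist(),round(x['conf'],2)) for x in vision.spot_in(n,t)[:3]])
E
```

```text
pics
{'time': 0.0, 'joint_positions': array([-1.30391764,  0.321813  , -0.07007749,  1.45167913,  0.02260565,
        1.37077971, -0.05691117]), 'qd': array([ 0.00123312,  0.00066461, -0.00095999,  0.00141012, -0.00043918,
        0.00114396,  0.00044202]), 'joint_torque': array([-1.84209252e-04, -4.91290176e+01, -4.03961884e-01, -3.12520552e+01,
       -6.40130485e-02,  4.37717128e-02,  1.76431108e-04]), 'position': array([0.16247903, 0.62879722, 0.22146587]), 'tool_rot': array([-3.95969152e-01, -3.11640284e+00,  2.96496783e-03]), 'ft_force': array([-0.79086892, -0.17646078,  0.26103187]), 'torque': array([ 0.03707107, -0.01744146,  0.04102826]), 'grip_force': 0.0, 'grip_width': 1.0010993300250648}
[[-0.968  0.25  -0.   ]
 [ 0.25   0.968 -0.002]
 [-0.    -0.002 -1.   ]]
scene 409.1017510125533 314.5240697705941 198.88450275251847 -0.07071152012460087 [-0.02  -0.317  0.446] [[0.66, -0.75, 0.02], [-0.31, -0.3, -0.9], [0.68, 0.59, -0.43]]
housing [([302, 229, 382, 290], 0.81)]
ring [([327, 237, 358, 242], 0.62)]
pick [([302, 156, 318, 216], 0.83)]
scriber [([282, 153, 292, 188], 0.59)]
[... 957 characters left out ...]
0.74)]
stand_hole_left [([290, 202, 322, 269], 0.68)]
stand_hole_right [([282, 200, 320, 270], 0.7)]
housing_notch [([315, 169, 368, 208], 0.98), ([318, 269, 344, 308], 0.23)]
meter [([252, 175, 295, 216], 0.97)]
puck [([276, 153, 289, 177], 0.85)]
probe_tip [([319, 270, 345, 308], 0.73), ([289, 200, 322, 267], 0.51)]
vial [([248, 209, 261, 239], 0.85), ([320, 171, 368, 209], 0.28)]
wrist 295.35829678925035 317.00010265121415 203.8763945772297 -0.01957201195434367 [0.097 0.647 0.384] [[0.25, 0.97, 0.0], [0.94, -0.24, 0.25], [0.24, -0.06, -0.97]]
housing []
ring []
pick []
scriber []
stand []
tray []
stand_hole_left []
stand_hole_right []
housing_notch []
meter []
puck []
probe_tip []
vial []
```

```bash
python3 - <<'E'
import cv2,numpy as np
a=cv2.imread('pics/scene0.png')[145:295,180:460]; b=cv2.imread('pics/side0.png')[145:315,240:450]
a=cv2.resize(a,None,fx=2.85,fy=2.85,interpolation=cv2.INTER_CUBIC)
cv2.imwrite('pics/a.png',a)
b=cv2.resize(b,None,fx=3.5,fy=3.5,interpolation=cv2.INTER_CUBIC);cv2.imwrite('pics/b.png',b)
E
```

```text
(no output)
```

View pics/a.png

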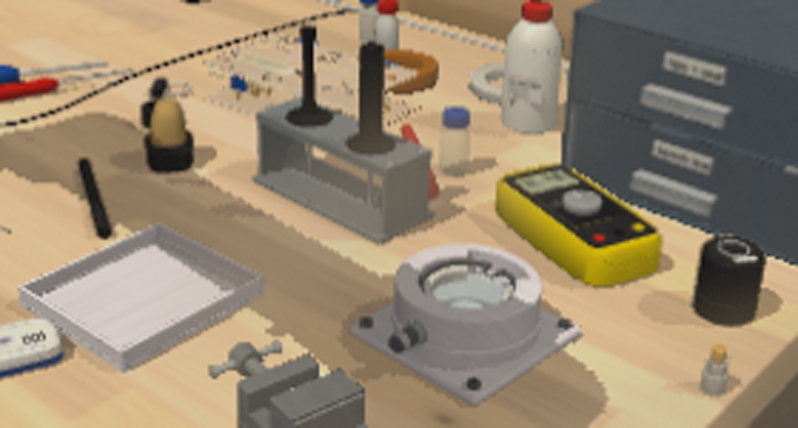

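View pics/b.png

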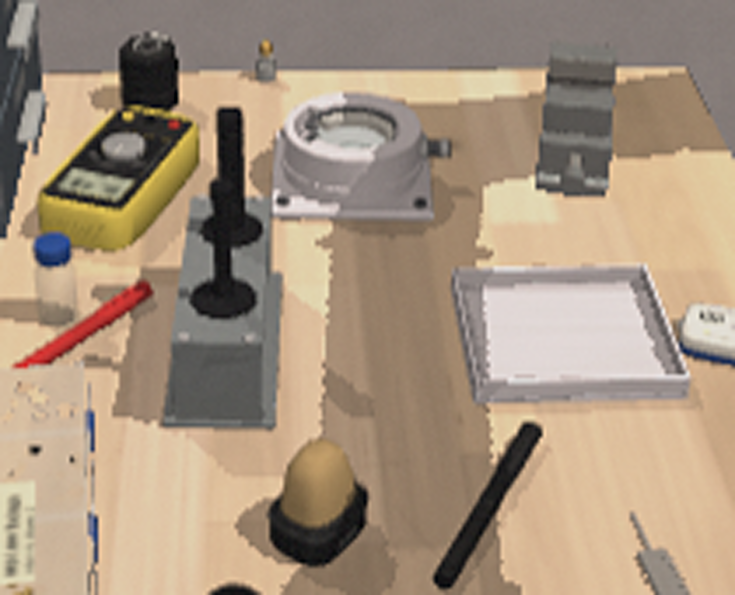

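Scene view: pick (square, thick handle, top crop px 371,48; guard 371,143) in the hole nearer the housing, scriber behind it (309,115), housing bore centre (467,283), connector toward −x, tray left. The side view agrees: pick guard (232,230), tray corners (453,268)…(690,398).

```bash
python3 - <<'E'
from h import *
s=snap('scene');d=snap('side')
S=lambda x,y:(s,180+x/2.85,145+y/2.85); D=lambda x,y:(d,240+x/3.5,145+y/3.5)
print('pick top',tri([S(371,46),D(230,110)]).round(4))
print('pick guard s/d',atz(*S(371,144),.064).round(4),atz(*D(232,230),.064).round(4))
print('scr guard',atz(*S(310,115),.064).round(4),atz(*D(223,299),.064).round(4))
print('rim center',atz(*S(468,281),.044).round(4),atz(*D(352,128),.044).round(4))
for n,q,z in [('base L',S(350,328),.008),('base R',S(580,332),.008),('base B',S(475,400),.0),('base',D(275,217),0),('base',D(433,217),0),('conn',D(445,148),.025),
 ('stand',D(165,425),0),('stand',D(273,427),0),('stand top',D(172,345),.062),('st',D(266,348),.062),('st',D(190,200),.062),('st',D(268,200),.062)]: print(n,atz(*q,z).round(4))
for q in [S(20,292),S(157,226),S(262,284),S(124,358)]: print('tray s',atz(*q,.016).round(4))
for q in [D(453,268),D(645,266),D(690,378),D(475,385)]: print('tray d',atz(*q,.016).round(4))
E
```

```text
pick top [0.5914 0.2259 0.144 ]
pick guard s/d [0.5923 0.2247 0.064 ] [0.5911 0.2317 0.064 ]
scr guard [0.5996 0.298  0.064 ] [0.5955 0.3022 0.064 ]
rim center [0.5105 0.0659 0.044 ] [0.5098 0.0747 0.044 ]
base L [0.4574 0.1216 0.008 ]
base R [0.5577 0.0058 0.008 ]
base B [0.4606 0.0192 0.    ]
base [0.564  0.1194 0.    ]
base [0.4559 0.1213 0.    ]
conn [0.4438 0.071  0.025 ]
stand [0.6293 0.335  0.    ]
stand [0.568  0.3378 0.    ]
stand top [0.6227 0.3415 0.062 ]
st [0.5716 0.345  0.062 ]
st [0.6177 0.1944 0.062 ]
st [0.5691 0.1953 0.062 ]
tray s [0.3262 0.3074 0.016 ]
tray s [0.4492 0.3124 0.016 ]
tray s [0.4467 0.1947 0.016 ]
tray s [0.3278 0.1941 0.016 ]
tray d [0.4522 0.2053 0.016 ]
tray d [0.33   0.2054 0.016 ]
tray d [0.3279 0.3182 0.016 ]
tray d [0.4523 0.3221 0.016 ]
```

Call:
jog_arm(
  increments=[
    {"tx": -34, "ty": -22, "tz": -8, "wz": 0.12},
    {"tx": -67, "ty": -44, "tz": -16, "wz": 0.24},
    {"tx": -101, "ty": -66, "tz": -24, "wz": 0.36},
    {"tx": -134, "ty": -88, "tz": -32, "wz": 0.48},
    {"tx": -168, "ty": -110, "tz": -40, "wz": 0.6},
  ],
)

```text
validation failed for argument at $.in...
```

```bash
python3 - <<'E'
from h import *
print(st()[0]['joint_positions'].round(3))
print(jog([.55,.2,.262],R.from_matrix(np.array([[0,1,0],[1,0,0],[0,0,-1.]]))))
E
```

```text
[-1.304  0.321 -0.07   1.451  0.023  1.371 -0.057]
(array([-482.5, -318.8,  -39.4]), array([0.    , 0.    , 1.3181]))
```

Call:
jog_arm(
  increments=[
    {"tx": -34, "ty": -22, "tz": -8, "wx": 0, "wy": 0, "wz": 0.12, "gripper": 1},
    {"tx": -67, "ty": -44, "tz": -16, "wx": 0, "wy": 0, "wz": 0.24, "gripper": 1},
    {"tx": -101, "ty": -66, "tz": -24, "wx": 0, "wy": 0, "wz": 0.36, "gripper": 1},
    {"tx": -134, "ty": -88, "tz": -32, "wx": 0, "wy": 0, "wz": 0.48, "gripper": 1},
    {"tx": -168, "ty": -110, "tz": -40, "wx": 0, "wy": 0, "wz": 0.6, "gripper": 1},
  ],
)

```text
time: 2.62
position: [0.2986, 0.4794, 0.2631]
tool_rot: [-1.307, -2.857, -0.001]
ft_force: [-0.3, 0.3, -1.0]
grip_width: 1.001
grip_force: 0.0
```

```bash
python3 - <<'E'
from h import *
print(st()[0]['joint_positions'].round(3))
print(jog([.55,.2,.262],R.from_matrix(np.array([[0,1,0],[1,0,0],[0,0,-1.]]))))
E
```

```text
[-1.146  0.121  0.094  1.611 -0.012  1.409 -0.338]
(array([-375.7,    7.6,    1. ]), array([ 3.000e-04, -6.000e-04,  7.125e-01]))
```

Call:
jog_arm(
  increments=[
    {"tx": -38, "ty": 1, "tz": 0, "wx": 0, "wy": 0, "wz": 0.07, "gripper": 1},
    {"tx": -75, "ty": 2, "tz": 0, "wx": 0, "wy": 0, "wz": 0.14, "gripper": 1},
    {"tx": -113, "ty": 3, "tz": 0, "wx": 0, "wy": 0, "wz": 0.22, "gripper": 1},
    {"tx": -150, "ty": 4, "tz": 0, "wx": 0, "wy": 0, "wz": 0.29, "gripper": 1},
    {"tx": -188, "ty": 4, "tz": 0, "wx": 0, "wy": 0, "wz": 0.36, "gripper": 1},
  ],
)

```text
time: 3.03
position: [0.4254, 0.3406, 0.2629]
tool_rot: [-1.794, -2.579, -0.002]
ft_force: [0.8, 0.4, -0.6]
grip_width: 1.003
grip_force: 0.0
```

Call:
jog_arm(
  increments=[
    {"tx": -37, "ty": 15, "tz": 0, "wx": 0, "wy": 0, "wz": 0.08, "gripper": 0.7},
    {"tx": -74, "ty": 30, "tz": 0, "wx": 0, "wy": 0, "wz": 0.16, "gripper": 0.7},
    {"tx": -111, "ty": 45, "tz": 0, "wx": 0, "wy": 0, "wz": 0.24, "gripper": 0.7},
    {"tx": -148, "ty": 60, "tz": 0, "wx": 0, "wy": 0, "wz": 0.3, "gripper": 0.7},
    {"tx": -175, "ty": 70, "tz": 0, "wx": 0, "wy": 0, "wz": 0.355, "gripper": 0.7},
  ],
)

```text
time: 3.45
position: [0.5536, 0.1987, 0.263]
tool_rot: [2.224, 2.216, 0.001]
ft_force: [0.3, 0.7, 0.8]
grip_width: 0.732
grip_force: 0.0
```

```bash
python3 - <<'E'
from h import *
s,p,r=st(); print(s['joint_positions'].round(3),p,r.as_matrix().round(3).tolist(),s['time'])
im=snap('wrist','w1.png'); import pickle; pickle.dump(im,open('w1.pkl','wb'))
cv2.imwrite('pics/w1b.png',cv2.resize(im['color'],None,fx=1.25,fy=1.25,interpolation=cv2.INTER_CUBIC))
for n,p in [('pick',[.592,.226,.064]),('hous',[.51,.068,.044]),('tray',[.39,.255,.003])]: print(n,proj(im,p).round())
E
```

```text
[-0.768  0.175  0.434  1.567 -0.073  1.414 -0.333] [0.55359592 0.19867348 0.26298377] [[0.003, 1.0, 0.002], [1.0, -0.003, -0.001], [-0.001, 0.002, -1.0]] 3.45
pick [348. 162.]
hous [286. 273.]
tray [199. 137.]
```

View pics/w1b.png

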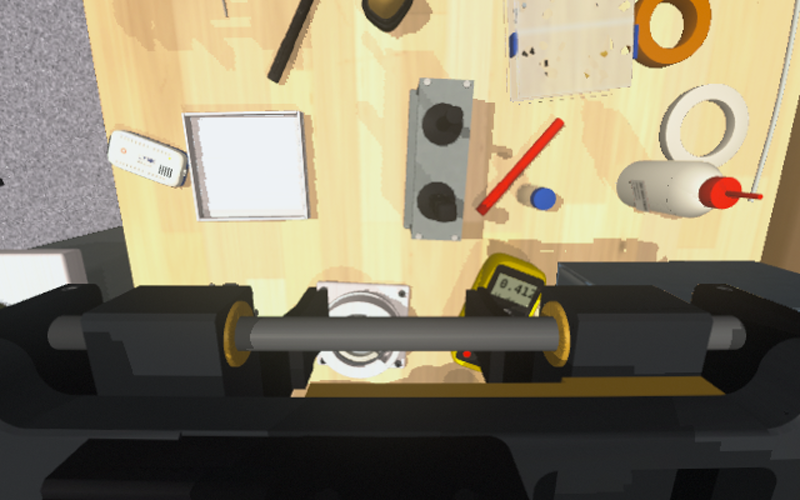

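Wrist view: tray corners (183,112)–(310,220), stand with pick guard at (438,202) and scriber guard at (443,124), housing partly hidden at (362,330).

```bash
python3 - <<'E'
from h import *
import pickle; im=pickle.load(open('w1.pkl','rb'))
g=im['color'].max(2)
def blob(u,v,r=22,th=70):
    u,v=int(u),int(v); m=(g[v-r:v+r,u-r:u+r]<th).astype(np.uint8)
    n,l,s,c=cv2.connectedComponentsWithStats(m); k=1+np.argmax(s[1:,4]); print(s[k]+[u-r,v-r,0,0,0],c[k]+[u-r,v-r])
    cs=cv2.findContours((l==k).astype(np.uint8),cv2.RETR_EXTERNAL,cv2.CHAIN_APPROX_NONE)[0][0]; return cv2.fitEllipse(cs),(u-r,v-r)
for n,(u,v) in {'pick':(438/1.25,202/1.25),'scr':(443/1.25,124/1.25)}.items():
    e,o=blob(u,v); print(n,e,o,atz(im,e[0][0]+o[0],e[0][1]+o[1],.064).round(4))
for q in [(420,78),(474,82),(462,240),(413,238)]: print('st',atz(im,q[0]/1.25,q[1]/1.25,.062).round(4))
for q in [(183,112),(303,111),(310,220),(197,221)]: print('tray',atz(im,q[0]/1.25,q[1]/1.25,.016).round(4))
c=im['color'][50:200,310:400]; a=cv2.resize(c,None,fx=4,fy=4,interpolation=cv2.INTER_CUBIC)
cv2.imwrite('pics/c1.png',a)
E
```

```text
[335 146  30  31 757] [350.01981506 161.59048877]
pick ((22.047657012939453, 22.618621826171875), (28.000144958496094, 32.87351608276367), 141.6239776611328) (328, 139) [0.5948 0.227  0.064 ]
[339  83  31  33 799] [354.54443054  98.81101377]
scr ((22.577293395996094, 21.783262252807617), (28.855253219604492, 33.669551849365234), 23.313724517822266) (332, 77) [0.5983 0.2995 0.064 ]
st [0.5765 0.3389 0.062 ]
st [0.6256 0.3355 0.062 ]
st [0.6205 0.1886 0.062 ]
st [0.5713 0.1909 0.062 ]
tray [0.3318 0.3169 0.016 ]
tray [0.4579 0.3167 0.016 ]
tray [0.4583 0.2021 0.016 ]
tray [0.3311 0.2016 0.016 ]
```

View pics/c1.png

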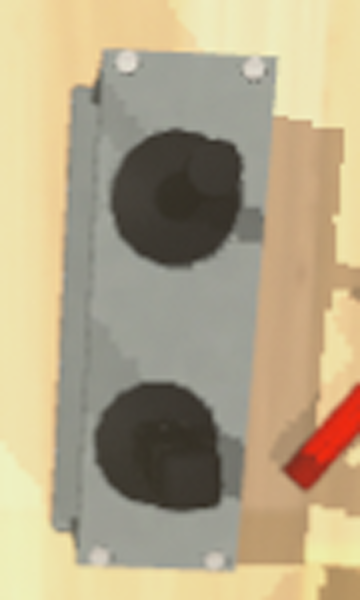

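```bash
cat >> h.py <<'E'
def down(yaw): # tool z down, tool y at azimuth yaw (deg)
    a=np.radians(yaw); y=np.array([np.cos(a),np.sin(a),0]); z=np.array([0,0,-1.]); return R.from_matrix(np.stack([np.cross(y,z),y,z],1))
E
python3 - <<'E'
from h import *
import pickle; im=pickle.load(open('w1.pkl','rb'))
print(atz(im,349.25,161.25,.064),atz(im,357.75,169.25,.146),atz(im,354,99.5,.064))
print(jog([.594,.2275,.15],down(-2)),jog([.594,.2275,.083],down(-2)))
E
```

```text
[0.59383043 0.22740225 0.064     ] [0.59299504 0.22893525 0.146     ] [0.59769512 0.2987116  0.064     ]
(array([ 35.8,  36.2, 112.9]), array([0.0045, 0.0046, 0.0217])) (array([ 36.1,  35.9, 179.9]), array([0.0045, 0.0046, 0.0217]))
```

Call:
jog_arm(
  increments=[
    {"tx": 18, "ty": 18, "tz": 20, "wx": 0, "wy": 0, "wz": 0.02, "gripper": 0.6},
    {"tx": 36, "ty": 35, "tz": 45, "wx": 0, "wy": 0, "wz": 0.025, "gripper": 0.6},
    {"tx": 36, "ty": 35.5, "tz": 75, "wx": 0, "wy": 0, "wz": 0.025, "gripper": 0.6},
    {"tx": 36, "ty": 35.5, "tz": 105, "wx": 0, "wy": 0, "wz": 0.025, "gripper": 0.6},
    {"tx": 36, "ty": 35.5, "tz": 105, "wx": 0, "wy": 0, "wz": 0.025, "gripper": 0.6},
  ],
)

```text
time: 3.92
position: [0.5826, 0.2378, 0.1506]
tool_rot: [-2.242, -2.196, 0.018]
ft_force: [-1.5, -0.3, -1.5]
grip_width: 0.604
grip_force: 0.0
```

```bash
python3 - <<'E'
from h import *
s,p,r=st(); print(p,r.as_matrix().round(4).tolist())
print(jog([.5935,.2278,.083],down(-2)))
im=snap('wrist')
from h import *
cv2.imwrite('pics/w2.png',cv2.resize(im['color'][150:400,200:480],None,fx=2,fy=2))
print(proj(im,[.5935,.2278,.146]),proj(im,[.5935,.2278,.064]))
E
```

```text
[0.58258172 0.23775509 0.15062977] [[0.0208, 0.9997, -0.0104], [0.9998, -0.0209, -0.0055], [-0.0057, -0.0103, -0.9999]]
(array([-9.3, 11.8, 67.6]), array([-0.0102,  0.0058,  0.014 ]))
[334.41329417 259.94417893] [330.02987882 219.04338682]
```

View pics/w2.png

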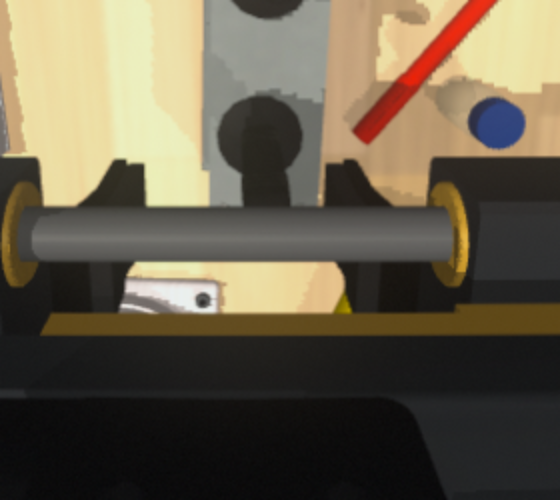

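Wrist crop: guard at (260,135), handle leaning toward (268,190) between the fingers (135 and 335) – agrees with my estimate; need ~12 mm more in tool y.

Call:
jog_arm(
  increments=[
    {"tx": 0, "ty": 0, "tz": 0, "wx": 0, "wy": 0, "wz": 0, "gripper": 0.6},
    {"tx": 0, "ty": 0, "tz": 0, "wx": 0, "wy": 0, "wz": 0, "gripper": 0.6},
    {"tx": 0, "ty": 0, "tz": 0, "wx": 0, "wy": 0, "wz": 0, "gripper": 0.6},
    {"tx": 0, "ty": 0, "tz": 0, "wx": 0, "wy": 0, "wz": 0, "gripper": 0.6},
    {"tx": 0, "ty": 0, "tz": 0, "wx": 0, "wy": 0, "wz": 0, "gripper": 0.6},
  ],
)

```text
time: 4.38
position: [0.5873, 0.2389, 0.1591]
tool_rot: [2.245, 2.197, 0.004]
ft_force: [-0.0, 0.4, 0.4]
grip_width: 0.601
grip_force: 0.0
```

```bash
python3 - <<'E'
from h import *
s,p,r=st(); print(p,r.as_matrix().round(4).tolist())
print(jog([.5935,.2278,.083],down(-2)))
E
```

```text
[0.58733863 0.23885133 0.15911638] [[0.022, 0.9998, 0.002], [0.9998, -0.0221, 0.0014], [0.0014, 0.002, -1.0]]
(array([-11. ,   6.3,  76.1]), array([ 0.002 , -0.0014,  0.0129]))
```

Call:
jog_arm(
  increments=[
    {"tx": -8, "ty": 4, "tz": 0, "wx": 0, "wy": 0, "wz": 0.01, "gripper": 0.6},
    {"tx": -11, "ty": 6.3, "tz": 25, "wx": 0, "wy": 0, "wz": 0.013, "gripper": 0.6},
    {"tx": -11, "ty": 6.3, "tz": 50, "wx": 0, "wy": 0, "wz": 0.013, "gripper": 0.6},
    {"tx": -11, "ty": 6.3, "tz": 70, "wx": 0, "wy": 0, "wz": 0.013, "gripper": 0.6},
    {"tx": -11, "ty": 6.3, "tz": 76, "wx": 0, "wy": 0, "wz": 0.013, "gripper": 0.6},
  ],
)

```text
time: 4.8
position: [0.591, 0.2258, 0.0783]
tool_rot: [-2.26, -2.18, 0.008]
ft_force: [-0.3, -0.7, -1.2]
grip_width: 0.594
grip_force: 0.0
```

Call:
jog_arm(
  grip_force=50,
  increments=[
    {"tx": 0, "ty": 0, "tz": 0, "wx": 0, "wy": 0, "wz": 0, "gripper": 0.3},
    {"tx": 0, "ty": 0, "tz": 0, "wx": 0, "wy": 0, "wz": 0, "gripper": 0.2},
    {"tx": 0, "ty": 0, "tz": 0, "wx": 0, "wy": 0, "wz": 0, "gripper": 0.1},
    {"tx": 0, "ty": 0, "tz": 0, "wx": 0, "wy": 0, "wz": 0, "gripper": 0.0},
    {"tx": 0, "ty": 0, "tz": 0, "wx": 0, "wy": 0, "wz": 0, "gripper": 0},
  ],
)

```text
time: 5.22
position: [0.5937, 0.2279, 0.083]
tool_rot: [2.259, 2.182, 0.004]
ft_force: [0.9, 0.5, 0.2]
grip_width: 0.309
grip_force: 0.0
```

```bash
python3 - <<'E'
from h import *
s,p,r=st(); print(p,r.as_matrix().round(4).tolist(),s['ft_force'],s['torque'])
E
```

```text
[0.59366172 0.22786737 0.083038  ] [[0.0349, 0.9994, 0.0022], [0.9994, -0.0349, 0.0012], [0.0013, 0.0021, -1.0]] [0.88438431 0.48412448 0.19151706] [-0.10609958  0.07568396 -0.00586719]
```

Call:
jog_arm(
  grip_force=50,
  increments=[
    {"tx": 0, "ty": 0, "tz": 0, "wx": 0, "wy": 0, "wz": 0, "gripper": 0},
    {"tx": 0, "ty": 0, "tz": 0, "wx": 0, "wy": 0, "wz": 0, "gripper": 0},
    {"tx": 0, "ty": 0, "tz": 0, "wx": 0, "wy": 0, "wz": 0, "gripper": 0},
    {"tx": 0, "ty": 0, "tz": 0, "wx": 0, "wy": 0, "wz": 0, "gripper": 0.0},
    {"tx": 0, "ty": 0, "tz": 0, "wx": 0, "wy": 0, "wz": 0, "gripper": 0},
  ],
)

```text
time: 5.63
position: [0.5931, 0.2277, 0.0823]
tool_rot: [2.26, 2.182, 0.002]
ft_force: [-1.3, -0.0, 4.1]
grip_width: 0.172
grip_force: 50.0
```

Call:
jog_arm(
  increments=[
    {"tx": 0, "ty": 0, "tz": -5, "wx": 0, "wy": 0, "wz": 0, "gripper": 0},
    {"tx": 0, "ty": 0, "tz": -20, "wx": 0, "wy": 0, "wz": 0, "gripper": 0},
    {"tx": 0, "ty": 0, "tz": -40, "wx": 0, "wy": 0, "wz": 0, "gripper": 0},
    {"tx": 0, "ty": 0, "tz": -60, "wx": 0, "wy": 0, "wz": 0, "gripper": 0.0},
    {"tx": 0, "ty": 0, "tz": -78, "wx": 0, "wy": 0, "wz": 0, "gripper": 0},
  ],
)

```text
time: 6.05
position: [0.5926, 0.2273, 0.1603]
tool_rot: [2.26, 2.182, -0.001]
ft_force: [0.3, -0.1, -1.3]
grip_width: 0.172
grip_force: 50.0
```

```bash
python3 - <<'E'
from h import *
s,p,r=st(); print(p,s['ft_force'],s['grip_width'],s['grip_force'])
im=snap('scene');d=snap('side')
import pickle; pickle.dump((im,d),open('l1.pkl','wb'))
a=im['color'][120:230,260:360]; b=d['color'][130:230,260:360]
a=cv2.resize(a,(400,440),interpolation=cv2.INTER_CUBIC); b=cv2.resize(b,(400,400),interpolation=cv2.INTER_CUBIC)
b=np.vstack([b,np.zeros((40,400,3),np.uint8)])
cv2.imwrite('pics/l1.png',np.hstack([a,b]))
E
```

```text
[0.59260588 0.22727458 0.16026652] [ 0.29911208 -0.11688961 -1.27675738] 0.17231568030324274 49.99749827785763
```

View pics/l1.png

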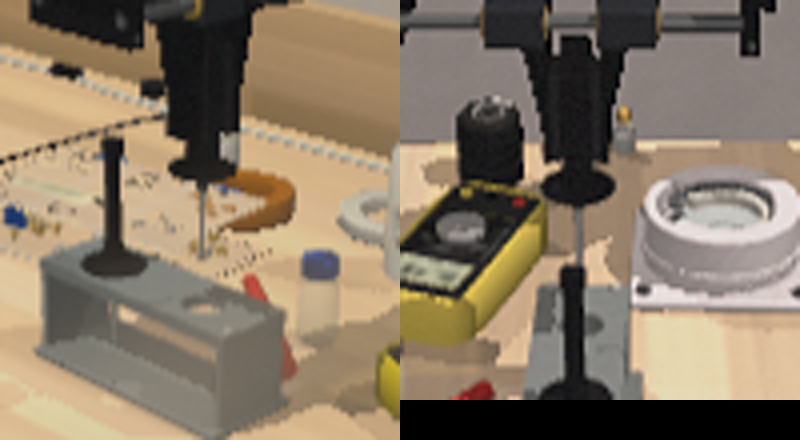

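Left: pick clear of the stand, hook bottom at (203,258) with a slight foot to the right (+x world); right: stand hole empty, pick held straight.

Call:
jog_arm(
  increments=[
    {"tx": -25, "ty": -8, "tz": 0, "wx": 0, "wy": 0, "wz": 0, "gripper": 0},
    {"tx": -60, "ty": -18, "tz": 0, "wx": 0, "wy": 0, "wz": 0, "gripper": 0},
    {"tx": -95, "ty": -28, "tz": 0, "wx": 0, "wy": 0, "wz": 0, "gripper": 0},
    {"tx": -130, "ty": -37, "tz": 0, "wx": 0, "wy": 0, "wz": 0, "gripper": 0.0},
    {"tx": -165, "ty": -47, "tz": 0, "wx": 0, "wy": 0, "wz": 0, "gripper": 0},
  ],
)

```text
time: 6.57
position: [0.5386, 0.0626, 0.1581]
tool_rot: [-2.259, -2.182, 0.003]
ft_force: [1.0, 0.0, -0.9]
grip_width: 0.174
grip_force: 50.0
```

Call:
jog_arm(
  increments=[
    {"tx": -30, "ty": -8, "tz": 0, "wx": 0, "wy": 0, "wz": 0, "gripper": 0},
    {"tx": -60, "ty": -17, "tz": 0, "wx": 0, "wy": 0, "wz": 0, "gripper": 0},
    {"tx": -85, "ty": -24, "tz": 0, "wx": 0, "wy": 0, "wz": 0, "gripper": 0},
    {"tx": -95, "ty": -27, "tz": 0, "wx": 0, "wy": 0, "wz": 0, "gripper": 0.0},
    {"tx": -95, "ty": -27, "tz": 0, "wx": 0, "wy": 0, "wz": 0, "gripper": 0},
  ],
)

```text
time: 6.98
position: [0.5085, -0.0327, 0.1588]
tool_rot: [-2.265, -2.176, 0.002]
ft_force: [0.3, 0.1, -0.5]
grip_width: 0.171
grip_force: 50.0
```

```bash
python3 - <<'E'
from h import *
s,p,r=st(); print(p,r.as_matrix().round(4).tolist(),s['ft_force'])
w=snap('wrist');c=snap('scene')
import pickle; pickle.dump((w,c),open('m1.pkl','wb'))
print(proj(w,[.51,.07,.044]))
u,v=proj(w,[.51,.07,.044]).astype(int); u0=min(max(u-60,0),520); v0=min(max(v-60,0),280)
a=w['color'][v0:v0+120,u0:u0+120]; q=proj(c,[p[0],p[1],.085]).astype(int); print(u0,v0,q)
b=c['color'][q[1]-60:q[1]+20,q[0]-25:q[0]+25]
a=cv2.resize(a,(600,600),interpolation=cv2.INTER_CUBIC); b=cv2.resize(b,(200,320),interpolation=cv2.INTER_CUBIC)
cv2.imwrite('pics/m1.png',np.hstack([a,np.vstack([b,np.zeros((280,200,3),np.uint8)])]))
E
```

```text
[ 0.50849774 -0.03268228  0.15884301] [[0.0399, 0.9992, -0.0011], [0.9992, -0.0399, -0.0003], [-0.0003, -0.0011, -1.0]] [ 0.31224146  0.11332364 -0.47549032]
[313.63025397  87.89377095]
253 27 [391 244]
```

View pics/m1.png

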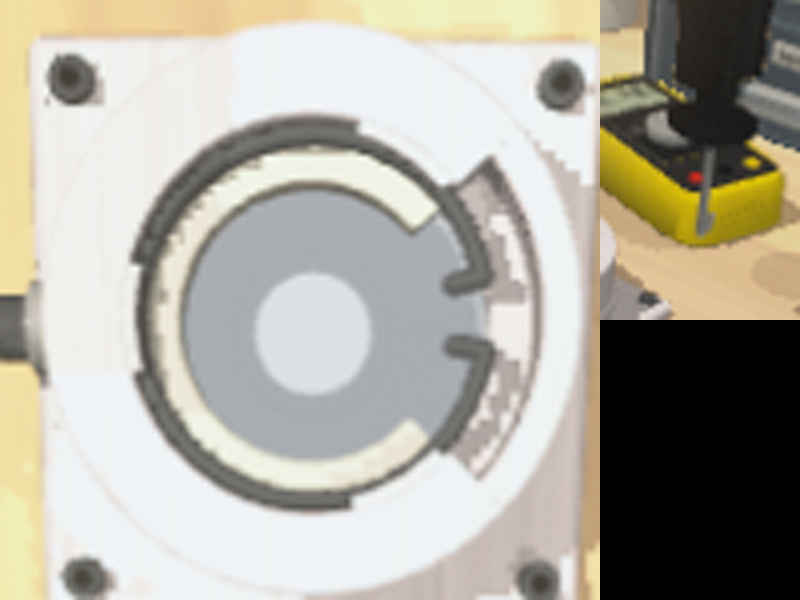

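Wrist crop: housing rim circle spans (48..581, 22..594), notch corners at (490,158) and (478,478), ring ends at (450,284) and (450,346); inset shows the hook foot pointing +x.

```bash
python3 - <<'E'
from h import *
import pickle; w,c=pickle.load(open('m1.pkl','rb'))
P=lambda x,y,z: atz(w,253+x/5,27+y/5,z)[:2]
L,Rr,T,B=P(48,300,.044),P(581,300,.044),P(314,22,.044),P(314,594,.044)
print('rim',L,Rr,T,B,'c',(L[0]+Rr[0])/2,(T[1]+B[1])/2,'r',(Rr[0]-L[0])/2,(T[1]-B[1])/2)
wp=np.array([P(182,322,.037),P(314,185,.037),P(314,460,.037),P(218,225,.037),P(218,420,.037)])
x,y,k=np.linalg.lstsq(np.c_[2*wp,np.ones(5)],(wp**2).sum(1),rcond=None)[0]; print('washer c',x,y,np.sqrt(k+x*x+y*y))
n1,n2=P(490,158,.044),P(478,478,.044)
print('notch',n1,n2)
a,b=P(450,284,.0392),P(450,346,.0392); print('ends',a,b)
sc=np.array([P(*q,.008) for q in [(72,80),(560,86),(540,580),(85,577)]]); print('screws',sc,sc.mean(0),np.degrees(np.arctan2(*(sc[1]-sc[0])[::-1])),np.degrees(np.arctan2(*(sc[2]-sc[3])[::-1])))
C=np.array([x,y]); 
for n,q in [('n1',n1),('n2',n2),('a',a),('b',b)]: d=q-C; print(n,np.hypot(*d),np.degrees(np.arctan2(d[1],d[0])))
# hook from scene
s,p,r=st(); 
for z in (.083,.085,.087,.089,.091): print(z,proj(c,[p[0]+.006,p[1],z]))
E
```

```text
rim [0.46516254 0.0726037 ] [0.5588771  0.06884265] [0.51375025 0.11496637] [0.50985437 0.01977189] c 0.5120198204843202 0.06736912985289768 r 0.046857282184457394 0.047597238125269864
washer c 0.5112444846773845 0.06725135354346548 0.023580616081826815
notch [0.54317533 0.09252992] [0.54031763 0.0392285 ]
ends [0.53630696 0.07300023] [0.53610437 0.06249761]
screws [[0.4670068  0.11707706]
 [0.56092017 0.11223829]
 [0.55660656 0.01868147]
 [0.46223043 0.02306583]] [0.51169099 0.06776566] -2.9494853247826973 -2.6598378529321294
n1 0.04072572598953518 38.36747316525553
n2 0.04037979431837428 -43.94615359920579
a 0.025713371342956773 12.919113805259018
b 0.025310314349002327 -10.82548970470068
0.083 [391.29592697 242.73398271]
0.085 [391.41532675 241.72608401]
0.087 [391.53496319 240.71557465]
0.089 [391.65483662 239.7024472 ]
0.091 [391.77494739 238.68669419]
```

```bash
cat >> h.py <<'E'
C=np.array([.5116,.0674])
def U(a): a=np.radians(a); return np.array([np.cos(a),np.sin(a)])
E
python3 - <<'E'
from h import *
e=C+.015*U(27); print(e, jog([*e,.16],down(27)))
import pickle; im,d=pickle.load(open('l1.pkl','rb'))
for z in (.083,.086,.089,.092): print(z,proj(im,[.5985,.2273,z]))
print(proj(im,[.5926,.2273,.1398]))
E
```

```text
[0.5249651  0.07420986] (array([103.1,  11.6,  -0.8]), array([-1.000e-04, -1.000e-03, -5.057e-01]))
0.083 [311.28303628 186.4851899 ]
0.086 [311.30333521 185.23528144]
0.089 [311.32369629 183.98182739]
0.092 [311.34411973 182.72481766]
[309.83803068 162.9042955 ]
```

Call:
jog_arm(
  increments=[
    {"tx": 25, "ty": 3, "tz": 0, "wx": 0, "wy": 0, "wz": -0.11, "gripper": 0},
    {"tx": 55, "ty": 6, "tz": 0, "wx": 0, "wy": 0, "wz": -0.22, "gripper": 0},
    {"tx": 80, "ty": 9, "tz": 0, "wx": 0, "wy": 0, "wz": -0.34, "gripper": 0},
    {"tx": 98, "ty": 11, "tz": 0, "wx": 0, "wy": 0, "wz": -0.44, "gripper": 0.0},
    {"tx": 103, "ty": 11.6, "tz": 0, "wx": 0, "wy": 0, "wz": -0.506, "gripper": 0},
  ],
)

```text
time: 7.5
position: [0.5249, 0.0802, 0.1588]
tool_rot: [-1.622, -2.689, -0.002]
ft_force: [0.3, 0.3, -0.4]
grip_width: 0.171
grip_force: 50.0
```

Call:
jog_arm(
  increments=[
    {"tx": 0, "ty": 0, "tz": 5, "wx": 0, "wy": 0, "wz": 0, "gripper": 0},
    {"tx": 0, "ty": 0, "tz": 10, "wx": 0, "wy": 0, "wz": 0, "gripper": 0},
    {"tx": 0, "ty": 0, "tz": 18, "wx": 0, "wy": 0, "wz": 0, "gripper": 0},
    {"tx": 0, "ty": 0, "tz": 18, "wx": 0, "wy": 0, "wz": 0, "gripper": 0.0},
    {"tx": 0, "ty": 0, "tz": 18, "wx": 0, "wy": 0, "wz": 0, "gripper": 0},
  ],
)

```text
time: 7.92
position: [0.5243, 0.072, 0.1406]
tool_rot: [-1.644, -2.676, 0.002]
ft_force: [-0.1, -0.2, -0.1]
grip_width: 0.174
grip_force: 50.0
```

```bash
python3 - <<'E'
from h import *
e=C+.015*U(27); s,p,r=st(); print(p,r.as_matrix()[:,2],s['joint_positions'].round(2)); print(jog([*e,.112],down(27)),s['ft_force'])
E
```

```text
[0.5242834  0.07196256 0.14060199] [-1.65921614e-03 -6.02813863e-04 -9.99998442e-01] [-0.62  0.13  0.47  1.87 -0.06  1.16  0.34]
(array([ 1.7,  1.7, 28.6]), array([-0.0018, -0.0002, -0.0022])) [-0.11675684 -0.20442888 -0.09464097]
```

Call:
jog_arm(
  increments=[
    {"tx": 1.7, "ty": 1.7, "tz": 8, "wx": 0, "wy": 0, "wz": 0, "gripper": 0},
    {"tx": 1.7, "ty": 1.7, "tz": 18, "wx": 0, "wy": 0, "wz": 0, "gripper": 0},
    {"tx": 1.7, "ty": 1.7, "tz": 28, "wx": 0, "wy": 0, "wz": 0, "gripper": 0},
    {"tx": 1.7, "ty": 1.7, "tz": 32, "wx": 0, "wy": 0, "wz": 0, "gripper": 0.0},
    {"tx": 1.7, "ty": 1.7, "tz": 33, "wx": 0, "wy": 0, "wz": 0, "gripper": 0},
  ],
)

```text
time: 8.33
position: [0.5246, 0.0747, 0.1069]
tool_rot: [-1.641, -2.677, 0.003]
ft_force: [-0.4, 0.3, -0.4]
grip_width: 0.176
grip_force: 50.0
```

Call:
jog_arm(
  increments=[
    {"tx": 0, "ty": 0, "tz": 0.2, "wx": 0, "wy": 0, "wz": 0, "gripper": 0},
    {"tx": 0, "ty": 0, "tz": 0.4, "wx": 0, "wy": 0, "wz": 0, "gripper": 0},
    {"tx": 0, "ty": 0, "tz": 0.6, "wx": 0, "wy": 0, "wz": 0, "gripper": 0},
    {"tx": 0, "ty": 0, "tz": 0.8, "wx": 0, "wy": 0, "wz": 0, "gripper": 0.0},
    {"tx": 0, "ty": 0, "tz": 1, "wx": 0, "wy": 0, "wz": 0, "gripper": 0},
  ],
)

```text
time: 8.75
position: [0.526, 0.0751, 0.1079]
tool_rot: [1.641, 2.678, 0.001]
ft_force: [-0.3, 0.8, -0.4]
grip_width: 0.173
grip_force: 50.0
```

Call:
jog_arm(
  increments=[
    {"tx": 0, "ty": 0, "tz": 0.6, "wx": 0, "wy": 0, "wz": 0, "gripper": 0},
    {"tx": 0, "ty": 0, "tz": 1.2, "wx": 0, "wy": 0, "wz": 0, "gripper": 0},
    {"tx": 0, "ty": 0, "tz": 1.6, "wx": 0, "wy": 0, "wz": 0, "gripper": 0},
    {"tx": 0, "ty": 0, "tz": 2, "wx": 0, "wy": 0, "wz": 0, "gripper": 0.0},
    {"tx": 0, "ty": 0, "tz": 2, "wx": 0, "wy": 0, "wz": 0, "gripper": 0},
  ],
)

```text
time: 9.17
position: [0.5256, 0.075, 0.1055]
tool_rot: [-1.642, -2.678, 0.0]
ft_force: [-0.1, 0.0, -1.1]
grip_width: 0.172
grip_force: 50.0
```

```bash
python3 - <<'E'
from h import *
s,p,r=st(); print(p,r.as_matrix()[:,2],s['ft_force']);d=p[:2]-C; print(np.hypot(*d)*1e3,np.degrees(np.arctan2(d[1],d[0])),jog(p,down(27)))
E
```

```text
[0.52561472 0.07503233 0.10546644] [-9.86796813e-05  1.05198171e-05 -9.99999995e-01] [-0.06486574  0.03532706 -1.09261238]
15.95821880427621 28.57244075289797 (array([0., 0., 0.]), array([-0.0001, -0.0001, -0.0003]))
```

Call:
jog_arm(
  increments=[
    {"tx": 0, "ty": -0.7, "tz": 0.3, "wx": 0, "wy": 0, "wz": 0, "gripper": 0},
    {"tx": 0, "ty": -0.7, "tz": 0.6, "wx": 0, "wy": 0, "wz": 0, "gripper": 0},
    {"tx": 0, "ty": -0.7, "tz": 0.9, "wx": 0, "wy": 0, "wz": 0, "gripper": 0},
    {"tx": 0, "ty": -0.7, "tz": 1.2, "wx": 0, "wy": 0, "wz": 0, "gripper": 0.0},
    {"tx": 0, "ty": -0.7, "tz": 1.5, "wx": 0, "wy": 0, "wz": 0, "gripper": 0},
  ],
)

```text
time: 9.58
position: [0.525, 0.0747, 0.104]
tool_rot: [-1.642, -2.678, -0.0]
ft_force: [0.1, 0.2, -0.6]
grip_width: 0.175
grip_force: 50.0
```

Call:
jog_arm(
  increments=[
    {"tx": 0, "ty": 0, "tz": 0.3, "wx": 0, "wy": 0, "wz": 0, "gripper": 0},
    {"tx": 0, "ty": 0, "tz": 0.6, "wx": 0, "wy": 0, "wz": 0, "gripper": 0},
    {"tx": 0, "ty": 0, "tz": 0.9, "wx": 0, "wy": 0, "wz": 0, "gripper": 0},
    {"tx": 0, "ty": 0, "tz": 1.2, "wx": 0, "wy": 0, "wz": 0, "gripper": 0.0},
    {"tx": 0, "ty": 0, "tz": 1.5, "wx": 0, "wy": 0, "wz": 0, "gripper": 0},
  ],
)

```text
time: 10.0
position: [0.525, 0.0747, 0.1025]
tool_rot: [1.642, 2.678, 0.0]
ft_force: [0.1, -0.9, -0.2]
grip_width: 0.173
grip_force: 50.0
```

Call:
jog_arm(
  increments=[
    {"tx": 0, "ty": 0, "tz": 0.3, "wx": 0, "wy": 0, "wz": 0, "gripper": 0},
    {"tx": 0, "ty": 0, "tz": 0.6, "wx": 0, "wy": 0, "wz": 0, "gripper": 0},
    {"tx": 0, "ty": 0, "tz": 0.9, "wx": 0, "wy": 0, "wz": 0, "gripper": 0},
    {"tx": 0, "ty": 0, "tz": 1.2, "wx": 0, "wy": 0, "wz": 0, "gripper": 0.0},
    {"tx": 0, "ty": 0, "tz": 1.2, "wx": 0, "wy": 0, "wz": 0, "gripper": 0},
  ],
)

```text
time: 10.42
position: [0.5251, 0.0747, 0.1013]
tool_rot: [1.642, 2.678, 0.0]
ft_force: [0.6, -0.7, -0.3]
grip_width: 0.168
grip_force: 50.0
```

Call:
jog_arm(
  increments=[
    {"tx": 0, "ty": 0, "tz": 0.3, "wx": 0, "wy": 0, "wz": 0, "gripper": 0},
    {"tx": 0, "ty": 0, "tz": 0.6, "wx": 0, "wy": 0, "wz": 0, "gripper": 0},
    {"tx": 0, "ty": 0, "tz": 0.9, "wx": 0, "wy": 0, "wz": 0, "gripper": 0},
    {"tx": 0, "ty": 0, "tz": 1.2, "wx": 0, "wy": 0, "wz": 0, "gripper": 0.0},
    {"tx": 0, "ty": 0, "tz": 1.2, "wx": 0, "wy": 0, "wz": 0, "gripper": 0},
  ],
)

```text
time: 10.83
position: [0.5253, 0.0748, 0.101]
tool_rot: [1.642, 2.678, 0.001]
ft_force: [-0.8, -0.3, 5.9]
grip_width: 0.171
grip_force: 50.0
```

Call:
jog_arm(
  increments=[
    {"tx": 0, "ty": 0, "tz": -1, "wx": 0, "wy": 0, "wz": 0, "gripper": 0},
    {"tx": 0, "ty": 0, "tz": -1.6, "wx": 0, "wy": 0, "wz": 0, "gripper": 0},
    {"tx": 0, "ty": 2, "tz": -1.6, "wx": 0, "wy": 0, "wz": 0, "gripper": 0},
    {"tx": 0, "ty": 4, "tz": -1.6, "wx": 0, "wy": 0, "wz": 0, "gripper": 0.0},
    {"tx": 0, "ty": 5, "tz": -1.6, "wx": 0, "wy": 0, "wz": 0, "gripper": 0},
  ],
)

```text
time: 11.25
position: [0.5297, 0.0772, 0.1016]
tool_rot: [1.641, 2.679, 0.0]
ft_force: [-0.1, -0.0, -1.0]
grip_width: 0.174
grip_force: 50.0
```

```bash
python3 - <<'E'
from h import *
s,p,r=st(); print(p,r.as_matrix()[:,2],s['ft_force']);d=p[:2]-C; print(np.hypot(*d)*1e3,np.degrees(np.arctan2(d[1],d[0])),jog([*(C+.0265*U(27)),.1017],down(27)))
E
```

```text
[0.52973586 0.07723728 0.10156419] [ 1.05113553e-04 -5.08212105e-06 -9.99999994e-01] [-0.08560354 -0.02337584 -1.04977551]
20.632043767882482 28.47635077440489 (array([-0.5,  5.9, -0.1]), array([0.0001, 0.0001, 0.    ]))
```

Call:
jog_arm(
  increments=[
    {"tx": -0.3, "ty": 1, "tz": -0.1, "wx": 0, "wy": 0, "wz": 0, "gripper": 0},
    {"tx": -0.5, "ty": 2, "tz": -0.1, "wx": 0, "wy": 0, "wz": 0, "gripper": 0},
    {"tx": -0.5, "ty": 3, "tz": -0.1, "wx": 0, "wy": 0, "wz": 0, "gripper": 0},
    {"tx": -0.5, "ty": 4, "tz": -0.1, "wx": 0, "wy": 0, "wz": 0, "gripper": 0.0},
    {"tx": -0.5, "ty": 4.8, "tz": -0.1, "wx": 0, "wy": 0, "wz": 0, "gripper": 0},
  ],
)

```text
time: 11.67
position: [0.5341, 0.0788, 0.1018]
tool_rot: [-1.642, -2.678, -0.0]
ft_force: [0.1, 0.2, -0.5]
grip_width: 0.169
grip_force: 50.0
```

Call:
jog_arm(
  increments=[
    {"tx": 0, "ty": 0.4, "tz": 0, "wx": 0, "wy": 0, "wz": 0, "gripper": 0},
    {"tx": 0, "ty": 0.8, "tz": 0, "wx": 0, "wy": 0, "wz": 0, "gripper": 0},
    {"tx": 0, "ty": 1.2, "tz": 0, "wx": 0, "wy": 0, "wz": 0, "gripper": 0},
    {"tx": 0, "ty": 1.6, "tz": 0, "wx": 0, "wy": 0, "wz": 0, "gripper": 0.0},
    {"tx": 0, "ty": 2, "tz": 0, "wx": 0, "wy": 0, "wz": 0, "gripper": 0},
  ],
)

```text
time: 12.08
position: [0.5356, 0.0796, 0.1018]
tool_rot: [-1.642, -2.678, 0.0]
ft_force: [-1.6, -0.7, -0.4]
grip_width: 0.169
grip_force: 50.0
```

Call:
jog_arm(
  increments=[
    {"tx": 0, "ty": -0.3, "tz": -1, "wx": 0, "wy": 0, "wz": 0, "gripper": 0},
    {"tx": 0, "ty": -0.3, "tz": -2, "wx": 0, "wy": 0, "wz": 0, "gripper": 0},
    {"tx": 0, "ty": -0.3, "tz": -3, "wx": 0, "wy": 0, "wz": 0, "gripper": 0},
    {"tx": 0, "ty": -0.3, "tz": -4, "wx": 0, "wy": 0, "wz": 0, "gripper": 0.0},
    {"tx": 0, "ty": -0.3, "tz": -4.8, "wx": 0, "wy": 0, "wz": 0, "gripper": 0},
  ],
)

```text
time: 12.5
position: [0.5355, 0.0795, 0.1068]
tool_rot: [1.642, 2.678, 0.0]
ft_force: [-1.0, 0.2, -0.9]
grip_width: 0.17
grip_force: 50.0
```

Call:
jog_arm(
  increments=[
    {"tx": 0, "ty": -0.8, "tz": -0.2, "wx": 0, "wy": 0, "wz": 0, "gripper": 0},
    {"tx": 0, "ty": -1.6, "tz": -0.4, "wx": 0, "wy": 0, "wz": 0, "gripper": 0},
    {"tx": 0, "ty": -2.4, "tz": -0.6, "wx": 0, "wy": 0, "wz": 0, "gripper": 0},
    {"tx": 0, "ty": -3.2, "tz": -0.8, "wx": 0, "wy": 0, "wz": 0, "gripper": 0.0},
    {"tx": 0, "ty": -4, "tz": -1, "wx": 0, "wy": 0, "wz": 0, "gripper": 0},
  ],
)

```text
time: 12.92
position: [0.5334, 0.0779, 0.1083]
tool_rot: [1.64, 2.676, 0.004]
ft_force: [5.1, 0.5, -1.1]
grip_width: 0.17
grip_force: 50.0
```

Call:
jog_arm(
  increments=[
    {"tx": 0, "ty": -0.6, "tz": -0.2, "wx": 0, "wy": 0, "wz": 0, "gripper": 0},
    {"tx": 0, "ty": -1.2, "tz": -0.4, "wx": 0, "wy": 0, "wz": 0, "gripper": 0},
    {"tx": 0, "ty": -1.8, "tz": -0.6, "wx": 0, "wy": 0, "wz": 0, "gripper": 0},
    {"tx": 0, "ty": -2.4, "tz": -0.8, "wx": 0, "wy": 0, "wz": 0, "gripper": 0.0},
    {"tx": 0, "ty": -3, "tz": -0.8, "wx": 0, "wy": 0, "wz": 0, "gripper": 0},
  ],
)

```text
time: 13.33
position: [0.532, 0.0765, 0.1096]
tool_rot: [1.639, 2.674, 0.006]
ft_force: [7.3, 0.3, -2.6]
grip_width: 0.174
grip_force: 50.0
```

Call:
jog_arm(
  increments=[
    {"tx": 0, "ty": -0.6, "tz": -0.1, "wx": 0, "wy": 0, "wz": 0, "gripper": 0},
    {"tx": 0, "ty": -1.2, "tz": -0.2, "wx": 0, "wy": 0, "wz": 0, "gripper": 0},
    {"tx": 0, "ty": -1.7, "tz": -0.3, "wx": 0, "wy": 0, "wz": 0, "gripper": 0},
    {"tx": 0, "ty": -2.2, "tz": -0.3, "wx": 0, "wy": 0, "wz": 0, "gripper": 0.0},
    {"tx": 0, "ty": -2.6, "tz": -0.3, "wx": 0, "wy": 0, "wz": 0, "gripper": 0},
  ],
)

```text
time: 13.75
position: [0.531, 0.0755, 0.1105]
tool_rot: [1.638, 2.672, 0.009]
ft_force: [8.4, 0.8, -1.5]
grip_width: 0.172
grip_force: 50.0
```

```bash
python3 - <<'E'
from h import *
s,p,r=st(); print(p,s['ft_force']); h=p+r.as_matrix()[:,2]*.0725; d=h[:2]-C; print('hook',h,np.hypot(*d)*1e3, d@U(27)*1e3)
w=snap('wrist'); u,v=proj(w,[*C,.044]); print(u,v)
im=w['color'][int(v)-60:int(v)+60,int(u)-60:int(u)+60]
print(im.shape); cv2.imwrite('pics/w3.png',cv2.resize(im,(600,600),interpolation=cv2.INTER_CUBIC))
E
```

```text
[0.53100196 0.07552367 0.11046794] [ 8.36450259  0.77182172 -1.50941041]
hook [0.53167707 0.07561614 0.03797114] 21.693168019013957 21.61884640780952
289.2394430243901 213.13081497696834
(120, 120, 3)
```

Call:
jog_arm(
  increments=[
    {"tx": 0, "ty": -0.5, "tz": 0, "wx": 0, "wy": 0, "wz": 0, "gripper": 0},
    {"tx": 0, "ty": -1, "tz": 0, "wx": 0, "wy": 0, "wz": 0, "gripper": 0},
    {"tx": 0, "ty": -1.5, "tz": 0, "wx": 0, "wy": 0, "wz": 0, "gripper": 0},
    {"tx": 0, "ty": -2, "tz": 0, "wx": 0, "wy": 0, "wz": 0, "gripper": 0.0},
    {"tx": 0, "ty": -2, "tz": 0, "wx": 0, "wy": 0, "wz": 0, "gripper": 0},
  ],
)

```text
time: 14.22
position: [0.5302, 0.0747, 0.111]
tool_rot: [1.637, 2.671, 0.012]
ft_force: [10.3, 1.6, -0.8]
grip_width: 0.171
grip_force: 50.0
```

```bash
python3 - <<'E'
from h import *
s,p,r=st(); print(p,s['ft_force']); h=p+r.as_matrix()[:,2]*.0725; d=h[:2]-C; print('hook',h,np.hypot(*d)*1e3, d@U(27)*1e3)
E
```

```text
[0.53023331 0.07473047 0.1109501 ] [10.28561747  1.59299455 -0.81365198]
hook [0.53107385 0.07484885 0.03845507] 20.849846504256035 20.733032287929007
```

Call:
jog_arm(
  increments=[
    {"tx": 0, "ty": -0.3, "tz": -0.6, "wx": 0, "wy": 0, "wz": 0, "gripper": 0},
    {"tx": 0, "ty": -0.6, "tz": -1.2, "wx": 0, "wy": 0, "wz": 0, "gripper": 0},
    {"tx": 0, "ty": -0.6, "tz": -1.8, "wx": 0, "wy": 0, "wz": 0, "gripper": 0},
    {"tx": 0, "ty": -0.6, "tz": -2.4, "wx": 0, "wy": 0, "wz": 0, "gripper": 0.0},
    {"tx": 0, "ty": -0.6, "tz": -3, "wx": 0, "wy": 0, "wz": 0, "gripper": 0},
  ],
)

```text
time: 14.63
position: [0.5299, 0.0746, 0.1141]
tool_rot: [1.637, 2.67, 0.012]
ft_force: [9.4, 1.1, -0.6]
grip_width: 0.177
grip_force: 50.0
```

```bash
python3 - <<'E'
from h import *
s,p,r=st(); print(p,s['ft_force']); h=p+r.as_matrix()[:,2]*.0725; d=h[:2]-C; print('hook',h,np.hypot(*d)*1e3, d@U(27)*1e3)
E
```

```text
[0.52987784 0.07456587 0.11407016] [ 9.43283325  1.12064692 -0.5992956 ]
hook [0.53074359 0.07469522 0.04157544] 20.486514851731204 20.369024730794468
```

Call:
jog_arm(
  increments=[
    {"tx": 0, "ty": 0, "tz": -1.2, "wx": 0, "wy": 0, "wz": 0, "gripper": 0},
    {"tx": 0, "ty": 0, "tz": -2.6, "wx": 0, "wy": 0, "wz": 0, "gripper": 0},
    {"tx": 0, "ty": 0, "tz": -4, "wx": 0, "wy": 0, "wz": 0, "gripper": 0},
    {"tx": 0, "ty": 0, "tz": -5.4, "wx": 0, "wy": 0, "wz": 0, "gripper": 0.0},
    {"tx": 0, "ty": 0, "tz": -6, "wx": 0, "wy": 0, "wz": 0, "gripper": 0},
  ],
)

```text
time: 15.05
position: [0.5293, 0.0747, 0.1199]
tool_rot: [1.638, 2.671, 0.011]
ft_force: [9.0, 1.4, -0.4]
grip_width: 0.176
grip_force: 50.0
```

```bash
python3 - <<'E'
from h import *
s,p,r=st(); print(p,s['ft_force']); h=p+r.as_matrix()[:,2]*.0725; d=h[:2]-C; print('hook',h,np.hypot(*d)*1e3, d@U(27)*1e3)
w=snap('wrist'); c=snap('scene'); D=snap('side'); u,v=proj(w,[*C,.044]); print(u,v)
def cr(im,p,a,b,S):
    u,v=proj(im,p).astype(int); return cv2.resize(im['color'][v-b:v+b,u-a:u+a],S,interpolation=cv2.INTER_CUBIC)
a=cr(w,[*C,.044],60,60,(400,400)); b=cr(c,[*C,.05],45,45,(400,400)); e=cr(D,[*C,.05],35,25,(280,200))
o=np.zeros((600,800,3),np.uint8); o[:400,:400]=a; o[:400,400:]=b; o[400:,:280]=e
cv2.imwrite('pics/w4.png',o)
E
```

```text
[0.52929053 0.07466685 0.11987355] [ 9.04606024  1.39242167 -0.44435648]
hook [0.53006498 0.07480222 0.04737781] 19.893429644300483 19.812960126296524
292.330905341825 209.97356226212736
```

View pics/w4.png

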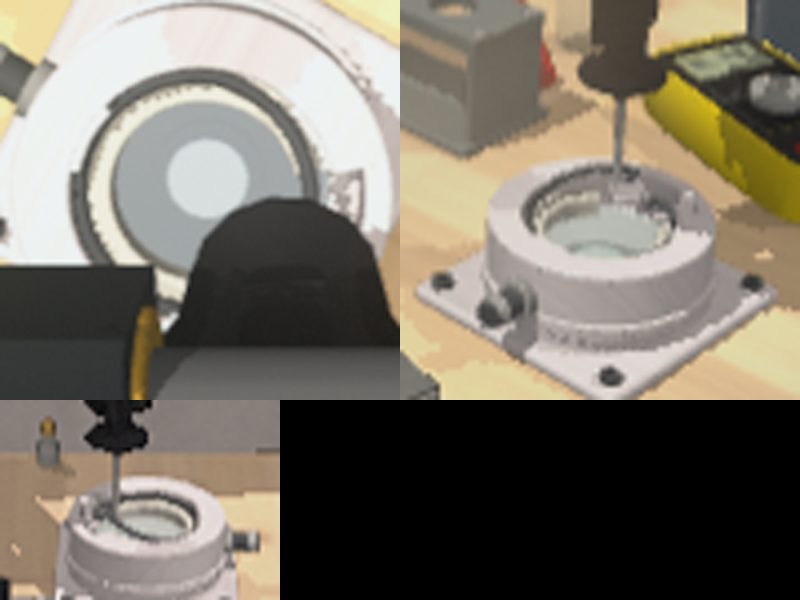

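Wrist crop (left): the a-arm runs dark and unbroken over the +60° lug from (150,70) to (315,190) – it is free; the scene crop shows the hook at (615,170) on it.

Call:
jog_arm(
  increments=[
    {"tx": 0, "ty": 0, "tz": -1.5, "wx": 0, "wy": 0, "wz": 0, "gripper": 0},
    {"tx": 0, "ty": 0, "tz": -3, "wx": 0, "wy": 0, "wz": 0, "gripper": 0},
    {"tx": 0, "ty": 0, "tz": -4.5, "wx": 0, "wy": 0, "wz": 0, "gripper": 0},
    {"tx": 0, "ty": 0, "tz": -6, "wx": 0, "wy": 0, "wz": 0, "gripper": 0.0},
    {"tx": 0, "ty": 0, "tz": -6.5, "wx": 0, "wy": 0, "wz": 0, "gripper": 0},
  ],
)

```text
time: 15.62
position: [0.5284, 0.0748, 0.1259]
tool_rot: [1.638, 2.673, 0.01]
ft_force: [9.1, 1.8, -2.2]
grip_width: 0.171
grip_force: 50.0
```

Call:
jog_arm(
  increments=[
    {"tx": 0, "ty": 1, "tz": 0, "wx": 0, "wy": 0, "wz": 0, "gripper": 0},
    {"tx": 0, "ty": 2.2, "tz": 0, "wx": 0, "wy": 0, "wz": 0, "gripper": 0},
    {"tx": 0, "ty": 3.6, "tz": 0, "wx": 0, "wy": 0, "wz": 0, "gripper": 0},
    {"tx": 0, "ty": 5, "tz": 0, "wx": 0, "wy": 0, "wz": 0, "gripper": 0.0},
    {"tx": 0, "ty": 6.4, "tz": 0, "wx": 0, "wy": 0, "wz": 0, "gripper": 0},
  ],
)

```text
time: 16.03
position: [0.5313, 0.0772, 0.1245]
tool_rot: [1.641, 2.677, 0.003]
ft_force: [3.3, 1.2, -3.1]
grip_width: 0.167
grip_force: 50.0
```

```bash
python3 - <<'E'
from h import *
s,p,r=st(); print(p,s['ft_force']); h=p+r.as_matrix()[:,2]*.0725; d=h[:2]-C; print('hook',h,np.hypot(*d)*1e3, d@U(27)*1e3)
E
```

```text
[0.53130387 0.07720693 0.12448588] [ 3.32779311  1.22138638 -3.07197955]
hook [0.53146067 0.07724718 0.05198607] 22.1678420130724 22.166513936114892
```

Call:
jog_arm(
  increments=[
    {"tx": 0, "ty": 1, "tz": 0, "wx": 0, "wy": 0, "wz": 0, "gripper": 0},
    {"tx": 0, "ty": 2, "tz": 0, "wx": 0, "wy": 0, "wz": 0, "gripper": 0},
    {"tx": 0, "ty": 3, "tz": 0, "wx": 0, "wy": 0, "wz": 0, "gripper": 0},
    {"tx": 0, "ty": 4, "tz": 0, "wx": 0, "wy": 0, "wz": 0, "gripper": 0.0},
    {"tx": 0, "ty": 5, "tz": 0, "wx": 0, "wy": 0, "wz": 0, "gripper": 0},
  ],
)

```text
time: 16.45
position: [0.5335, 0.079, 0.1236]
tool_rot: [-1.641, -2.676, 0.003]
ft_force: [0.2, 0.7, -2.9]
grip_width: 0.171
grip_force: 50.0
```

Call:
jog_arm(
  increments=[
    {"tx": 0, "ty": 1, "tz": 0, "wx": 0, "wy": 0, "wz": 0, "gripper": 0},
    {"tx": 0, "ty": 2, "tz": 0, "wx": 0, "wy": 0, "wz": 0, "gripper": 0},
    {"tx": 0, "ty": 3, "tz": 0, "wx": 0, "wy": 0, "wz": 0, "gripper": 0},
    {"tx": 0, "ty": 4, "tz": 0, "wx": 0, "wy": 0, "wz": 0, "gripper": 0.0},
    {"tx": 0, "ty": 4.5, "tz": 0, "wx": 0, "wy": 0, "wz": 0, "gripper": 0},
  ],
)

```text
time: 16.87
position: [0.5364, 0.0805, 0.123]
tool_rot: [-1.64, -2.675, 0.007]
ft_force: [-4.7, -1.6, -4.8]
grip_width: 0.171
grip_force: 50.0
```

```bash
python3 - <<'E'
from h import *
s,p,r=st(); print(p,s['ft_force']); h=p+r.as_matrix()[:,2]*.0725; d=h[:2]-C; print('hook',h,np.hypot(*d)*1e3, d@U(27)*1e3)
E
```

```text
[0.53642036 0.08050949 0.12298441] [-4.66195071 -1.62435227 -4.77368626]
hook [0.53600422 0.08040713 0.05048567] 27.65414083443627 27.64943486758346
```

Call:
jog_arm(
  increments=[
    {"tx": 0, "ty": 0.5, "tz": 0, "wx": 0, "wy": 0, "wz": 0, "gripper": 0},
    {"tx": 0, "ty": 1, "tz": 0, "wx": 0, "wy": 0, "wz": 0, "gripper": 0},
    {"tx": 0, "ty": 1.5, "tz": 0, "wx": 0, "wy": 0, "wz": 0, "gripper": 0},
    {"tx": 0, "ty": 2, "tz": 0, "wx": 0, "wy": 0, "wz": 0, "gripper": 0.0},
    {"tx": 0, "ty": 2.5, "tz": 0, "wx": 0, "wy": 0, "wz": 0, "gripper": 0},
  ],
)

```text
time: 17.28
position: [0.538, 0.0806, 0.1227]
tool_rot: [-1.64, -2.674, 0.01]
ft_force: [-5.4, -4.1, -5.1]
grip_width: 0.172
grip_force: 50.0
```

```bash
python3 - <<'E'
from h import *
s,p,r=st(); print(p,s['ft_force']); h=p+r.as_matrix()[:,2]*.0725; d=h[:2]-C; print('hook',h,np.hypot(*d)*1e3, d@U(27)*1e3)
w=snap('wrist'); c=snap('scene'); D=snap('side')
def cr(im,p,a,b,S):
    u,v=proj(im,p).astype(int); return cv2.resize(im['color'][v-b:v+b,u-a:u+a],S,interpolation=cv2.INTER_CUBIC)
o=np.hstack([cr(w,[*C,.044],60,60,(400,400)),cr(c,[*C,.05],45,45,(400,400))])
cv2.imwrite('pics/w5.png',o)
E
```

```text
[0.53803081 0.08064727 0.12266302] [-5.42341975 -4.06611987 -5.11326978]
hook [0.53751538 0.08044219 0.05016514] 29.01216009199125 29.011799440187954
```

Call:
jog_arm(
  increments=[
    {"tx": 0, "ty": 0.5, "tz": 0, "wx": 0, "wy": 0, "wz": 0, "gripper": 0},
    {"tx": 0, "ty": 1, "tz": 0, "wx": 0, "wy": 0, "wz": 0, "gripper": 0},
    {"tx": 0, "ty": 1.5, "tz": 0, "wx": 0, "wy": 0, "wz": 0, "gripper": 0},
    {"tx": 0, "ty": 1.5, "tz": -1, "wx": 0, "wy": 0, "wz": 0, "gripper": 0.0},
    {"tx": 0, "ty": 1.5, "tz": -2, "wx": 0, "wy": 0, "wz": 0, "gripper": 0},
  ],
)

```text
time: 17.85
position: [0.5432, 0.0833, 0.1269]
tool_rot: [1.641, 2.678, 0.002]
ft_force: [-0.2, 0.4, -0.2]
grip_width: 0.17
grip_force: 50.0
```

```bash
python3 - <<'E'
from h import *
s,p,r=st(); print(p,s['ft_force'],s['time']); h=p+r.as_matrix()[:,2]*.0725; d=h[:2]-C; print('hook',h,np.hypot(*d)*1e3)
w=snap('wrist'); c=snap('scene'); D=snap('side')
def cr(im,p,a,b,S):
    u,v=proj(im,p).astype(int); return cv2.resize(im['color'][v-b:v+b,u-a:u+a],S,interpolation=cv2.INTER_CUBIC)
o=np.zeros((600,800,3),np.uint8); o[:400]=np.hstack([cr(w,[*C,.044],60,60,(400,400)),cr(c,[*C,.05],40,40,(400,400))])
o[400:,:280]=cr(D,[*C,.05],35,25,(280,200)); o[400:,280:680]=cr(w,[*(C+[.03,0]),.044],80,40,(400,200)); cv2.imwrite('pics/w6.png',o)
E
```

```text
[0.5431627  0.08333001 0.12691566] [-0.18113649  0.37357979 -0.22307527] 17.85
hook [0.54328968 0.0833701  0.05441578] 35.4863360079923
```

View pics/w6.png

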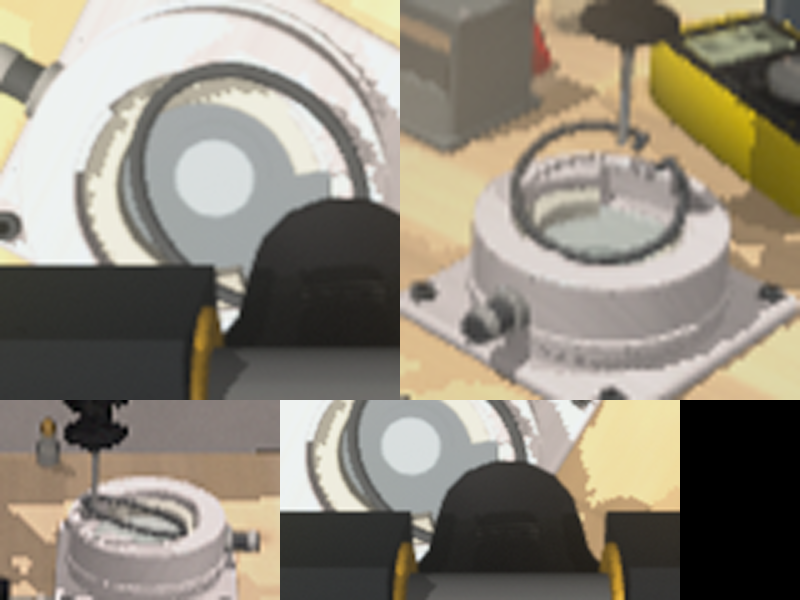

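Ring hangs on the hook, free of all lugs: scene crop shows it whole, tilted, from the hook (625,140) to (590,260) over the bore.

Call:
jog_arm(
  increments=[
    {"tx": 0, "ty": -5.1, "tz": -4.8, "wx": -0.07, "wy": 0, "wz": 0, "gripper": 0},
    {"tx": 0, "ty": -10.1, "tz": -10.3, "wx": -0.14, "wy": 0, "wz": 0, "gripper": 0},
    {"tx": 0, "ty": -15.1, "tz": -15.4, "wx": -0.21, "wy": 0, "wz": 0, "gripper": 0},
    {"tx": 0, "ty": -20.1, "tz": -20.2, "wx": -0.28, "wy": 0, "wz": 0, "gripper": 0.0},
    {"tx": 0, "ty": -24.9, "tz": -24.6, "wx": -0.35, "wy": 0, "wz": 0, "gripper": 0},
  ],
)

```text
time: 18.42
position: [0.52, 0.0716, 0.1513]
tool_rot: [1.528, 2.493, 0.445]
ft_force: [0.6, -0.4, -0.4]
grip_width: 0.175
grip_force: 50.0
```

Call:
jog_arm(
  increments=[
    {"tx": 0, "ty": 3, "tz": -8, "wx": 0, "wy": 0, "wz": 0, "gripper": 0},
    {"tx": 0, "ty": 6.5, "tz": -17.5, "wx": 0, "wy": 0, "wz": 0, "gripper": 0},
    {"tx": 0, "ty": 10, "tz": -27, "wx": 0, "wy": 0, "wz": 0, "gripper": 0},
    {"tx": 0, "ty": 13.5, "tz": -36.5, "wx": 0, "wy": 0, "wz": 0, "gripper": 0.0},
    {"tx": 0, "ty": 17, "tz": -46, "wx": 0, "wy": 0, "wz": 0, "gripper": 0},
  ],
)

```text
time: 18.83
position: [0.5218, 0.0724, 0.202]
tool_rot: [1.528, 2.494, 0.441]
ft_force: [1.7, 0.8, -0.6]
grip_width: 0.175
grip_force: 50.0
```

```bash
cat >> h.py <<'E'
def tilt(yaw,t): # hook tip up by t rad
    return down(yaw)*R.from_rotvec([-t,0,0])
def hook():
    s,p,r=st(); return p+r.as_matrix()[:,2]*.0725
def hk(h,yaw,t): # jog increments to put the hook point h
    r=tilt(yaw,t); return jog(np.asarray(h)-r.as_matrix()[:,2]*.0725,r)
E
python3 - <<'E'
from h import *
s,p,r=st(); print(p,s['ft_force'],s['joint_positions'].round(2),hook())
for n in ('scene','side'): print(n,vision.spot_in(n,'ring')[:2])
im=snap('scene'); print(proj(im,hook()),proj(im,hook()-[0,0,.062]))
im=snap('side'); print(proj(im,hook()),proj(im,hook()-[0,0,.062]))
E
```

```text
[0.52182823 0.07235512 0.20203279] [ 1.7005791   0.81085662 -0.64419593] [-0.6  -0.21  0.44  2.08 -0.02  0.92  0.33] [0.54405975 0.08360194 0.13394815]
scene []
side [{'bbox': [317.2, 168.6, 369.9, 205.3], 'conf': 0.58}]
[350.1089401  191.91863112] [348.29946186 221.37297771]
[327.28809718 150.3981907 ] [327.10384159 173.96325933]
```

```bash
cat >> h.py <<'E'
def ringcheck(yaw,names=('scene','side')):
    h=hook(); t=np.array([*U(yaw+90),0]); f=np.array([*U(yaw),0]); c0=h+f*.0045
    for n in names:
        im=snap(n); g=im['color'].max(2); best=[]
        for fo in np.arange(-.02,.021,.004):
            for zo in np.arange(-.004,.009,.002):
                c=c0+f*fo*0+np.array([0,0,-.031+.004+zo]); v=[]
                a=np.radians(np.arange(25,336,10)) # from top
                lean=fo
                for x in a:
                    q=c+t*.031*np.sin(x)+np.array([0,0,.031*np.cos(x)])+f*lean*(1-np.cos(x))/2
                    u,w=proj(im,q).round().astype(int); v.append(g[w,u])
                v=np.array(v); best.append((np.mean(v<110),np.median(v),round(fo,3),round(zo,3)))
        best.sort(key=lambda b:-b[0]); print(n,best[:3],best[-1])
E
python3 - <<'E'
from h import *
ringcheck(27)
E
```

```text
scene [(np.float64(0.71875), np.float64(100.5), np.float64(0.0), np.float64(-0.002)), (np.float64(0.6875), np.float64(103.0), np.float64(0.004), np.float64(-0.004)), (np.float64(0.59375), np.float64(103.0), np.float64(-0.004), np.float64(0.0))] (np.float64(0.125), np.float64(186.5), np.float64(-0.02), np.float64(-0.004))
side [(np.float64(0.4375), np.float64(114.5), np.float64(0.008), np.float64(0.006)), (np.float64(0.4375), np.float64(121.5), np.float64(0.008), np.float64(0.008)), (np.float64(0.40625), np.float64(131.5), np.float64(-0.012), np.float64(0.006))] (np.float64(0.09375), np.float64(135.0), np.float64(0.02), np.float64(0.008))
```

```bash
cat >> h.py <<'E'
def plan(way,start=None):
    """way: list of (hook xyz, yaw deg, tilt); chunks of 5 rows as increments from each chunk's start pose"""
    if start is None: _,p,r=st()
    else: r=tilt(*start[1:]); p=np.asarray(start[0])-r.as_matrix()[:,2]*.0725
    for i,(h,y,t) in enumerate(way):
        q=tilt(y,t); pp=np.asarray(h)-q.as_matrix()[:,2]*.0725
        d=r.inv().apply(pp-p)*1000; w=(r.inv()*q).as_rotvec()
        print(i,d.round(1).tolist(),w.round(3).tolist())
        if i%5==4: p,r=pp,q; print('--')
E
python3 - <<'E'
from h import *
a=hook(); b=np.array([.411,.212,.110]); n=15
way=[(a+(b-a)*k,27+78*k,.35) for k in np.linspace(0,1,n+1)[1:]**1]
print(st()[1],a); plan(way)
E
```

```text
[0.52006173 0.07177612 0.19913618] [0.54211656 0.08301584 0.13099292]
0 [9.4, -4.1, 0.0] [-0.002, 0.031, -0.085]
1 [18.8, -8.0, 0.1] [-0.002, 0.062, -0.171]
2 [28.2, -11.6, 0.3] [-0.002, 0.093, -0.256]
3 [37.7, -15.1, 0.5] [-0.002, 0.124, -0.341]
4 [47.3, -18.4, 0.8] [-0.002, 0.155, -0.426]
--
5 [9.9, 1.1, 1.9] [0.0, 0.031, -0.085]
6 [19.8, 2.4, 3.9] [-0.0, 0.062, -0.171]
7 [29.8, 3.9, 5.9] [-0.0, 0.093, -0.256]
8 [39.8, 5.6, 8.0] [0.0, 0.124, -0.341]
9 [49.9, 7.5, 10.2] [-0.0, 0.156, -0.426]
--
10 [8.0, 6.0, 3.7] [0.0, 0.031, -0.085]
11 [16.0, 12.1, 7.4] [0.0, 0.062, -0.171]
12 [24.0, 18.5, 11.2] [0.0, 0.093, -0.256]
13 [32.1, 25.1, 15.1] [0.0, 0.124, -0.341]
14 [40.2, 31.8, 19.0] [-0.0, 0.156, -0.426]
--
```

Call:
jog_arm(
  increments=[
    {"tx": 9.4, "ty": -4.1, "tz": 0, "wx": 0, "wy": 0.031, "wz": -0.085, "gripper": 0},
    {"tx": 18.8, "ty": -8, "tz": 0.1, "wx": 0, "wy": 0.062, "wz": -0.171, "gripper": 0},
    {"tx": 28.2, "ty": -11.6, "tz": 0.3, "wx": 0, "wy": 0.093, "wz": -0.256, "gripper": 0},
    {"tx": 37.7, "ty": -15.1, "tz": 0.5, "wx": 0, "wy": 0.124, "wz": -0.341, "gripper": 0},
    {"tx": 47.3, "ty": -18.4, "tz": 0.8, "wx": 0, "wy": 0.155, "wz": -0.426, "gripper": 0},
  ],
)

```text
time: 19.55
position: [0.4829, 0.1062, 0.192]
tool_rot: [0.944, 2.838, 0.5]
ft_force: [0.7, 0.8, -0.8]
grip_width: 0.169
grip_force: 50.0
```

Call:
jog_arm(
  increments=[
    {"tx": 9.9, "ty": 1.1, "tz": 1.9, "wx": 0, "wy": 0.031, "wz": -0.085, "gripper": 0},
    {"tx": 19.8, "ty": 2.4, "tz": 3.9, "wx": 0, "wy": 0.062, "wz": -0.171, "gripper": 0},
    {"tx": 29.8, "ty": 3.9, "tz": 5.9, "wx": 0, "wy": 0.093, "wz": -0.256, "gripper": 0},
    {"tx": 39.8, "ty": 5.6, "tz": 8, "wx": 0, "wy": 0.124, "wz": -0.341, "gripper": 0},
    {"tx": 49.9, "ty": 7.5, "tz": 10.2, "wx": 0, "wy": 0.156, "wz": -0.426, "gripper": 0},
  ],
)

```text
time: 19.97
position: [0.4496, 0.1447, 0.1851]
tool_rot: [0.289, 3.049, 0.538]
ft_force: [-0.6, -0.0, -1.0]
grip_width: 0.171
grip_force: 50.0
```

Call:
jog_arm(
  increments=[
    {"tx": 8, "ty": 6, "tz": 3.7, "wx": 0, "wy": 0.031, "wz": -0.085, "gripper": 0},
    {"tx": 16, "ty": 12.1, "tz": 7.4, "wx": 0, "wy": 0.062, "wz": -0.171, "gripper": 0},
    {"tx": 24, "ty": 18.5, "tz": 11.2, "wx": 0, "wy": 0.093, "wz": -0.256, "gripper": 0},
    {"tx": 32.1, "ty": 25.1, "tz": 15.1, "wx": 0, "wy": 0.124, "wz": -0.341, "gripper": 0},
    {"tx": 40.2, "ty": 31.8, "tz": 19, "wx": 0, "wy": 0.156, "wz": -0.426, "gripper": 0},
  ],
)

```text
time: 20.38
position: [0.4172, 0.1881, 0.1781]
tool_rot: [0.402, -3.021, -0.533]
ft_force: [0.2, 0.4, -0.9]
grip_width: 0.175
grip_force: 50.0
```

Call:
jog_arm(
  increments=[
    {"tx": 0, "ty": 0, "tz": 0, "wx": 0, "wy": 0, "wz": 0, "gripper": 0},
    {"tx": 0, "ty": 0, "tz": 0, "wx": 0, "wy": 0, "wz": 0, "gripper": 0},
    {"tx": 0, "ty": 0, "tz": 0, "wx": 0, "wy": 0, "wz": 0, "gripper": 0},
    {"tx": 0, "ty": 0, "tz": 0, "wx": 0, "wy": 0, "wz": 0, "gripper": 0},
    {"tx": 0, "ty": 0, "tz": 0, "wx": 0, "wy": 0, "wz": 0, "gripper": 0},
  ],
)

```text
time: 20.8
position: [0.418, 0.1875, 0.179]
tool_rot: [0.393, -3.024, -0.535]
ft_force: [-1.6, 0.2, -0.8]
grip_width: 0.165
grip_force: 50.0
```

```bash
python3 - <<'E'
from h import *
s,p,r=st(); print(p,s['ft_force'],s['joint_positions'].round(2),hook(),s['time'])
w=snap('wrist'); import pickle; pickle.dump(w,open('w7.pkl','wb')); cv2.imwrite('pics/w7.png',w['color'])
for q in [(.3295,.2,.016),(.4545,.2,.016),(.4545,.315,.016),(.3295,.315,.016),(*hook(),)]: print(proj(w,q).round())
ringcheck(105)
E
```

```text
[0.41804098 0.18746793 0.17899857] [-1.55826089  0.21177253 -0.83903367] [-0.88 -0.09  0.65  2.02 -0.32  1.22  1.72] [0.41166531 0.21151043 0.11089895] 20.8
[295. 113.]
[269. 225.]
[357. 237.]
[384. 140.]
[317. 212.]
scene [(np.float64(0.46875), np.float64(115.0), np.float64(-0.004), np.float64(0.004)), (np.float64(0.40625), np.float64(113.0), np.float64(-0.004), np.float64(0.006)), (np.float64(0.34375), np.float64(168.0), np.float64(-0.008), np.float64(-0.002))] (np.float64(0.03125), np.float64(219.5), np.float64(0.02), np.float64(0.002))
side [(np.float64(0.6875), np.float64(82.5), np.float64(0.0), np.float64(-0.002)), (np.float64(0.65625), np.float64(90.5), np.float64(-0.012), np.float64(0.0)), (np.float64(0.65625), np.float64(87.0), np.float64(0.004), np.float64(0.0))] (np.float64(0.09375), np.float64(224.5), np.float64(0.02), np.float64(0.002))
```

```bash
python3 - <<'E'
from h import *
a=hook(); y=105
way=[([a[0],a[1],z],y,.35) for z in (.102,.091,.080,.070,.062)]
f=np.array([*U(y),0]); z=np.array([0,0,1.]); b=np.array(way[-1][0])
Pc=b+.0025*f+.0062*z; Pc[2]=.005
print('hook',a,'Pc',Pc)
for k in range(1,16):
    ph=np.radians(84)*k/15; W=Pc+.062*(np.sin(ph)*f+np.cos(ph)*z); way.append((W-.0025*f-.0062*z,y,.35))
plan(way); print(way[-1])
E
```

```text
hook [0.41152374 0.21182186 0.11094274] Pc [0.41087669 0.21423667 0.005     ]
0 [-0.0, -3.0, 8.4] [0.0, 0.001, -0.002]
1 [-0.0, -6.8, 18.7] [0.0, 0.001, -0.002]
2 [-0.0, -10.6, 29.1] [0.0, 0.001, -0.002]
3 [-0.0, -14.0, 38.5] [0.0, 0.001, -0.002]
4 [-0.0, -16.8, 46.0] [0.0, 0.001, -0.002]
--
5 [0.0, 5.2, 3.5] [0.0, 0.0, 0.0]
6 [-0.0, 10.5, 6.4] [0.0, 0.0, 0.0]
7 [0.0, 15.5, 9.8] [0.0, 0.0, 0.0]
8 [0.0, 20.2, 13.6] [0.0, 0.0, 0.0]
9 [-0.0, 24.4, 17.9] [0.0, 0.0, 0.0]
--
10 [0.0, 3.8, 4.7] [0.0, 0.0, 0.0]
11 [-0.0, 7.2, 9.7] [0.0, 0.0, 0.0]
12 [0.0, 10.0, 15.1] [0.0, 0.0, 0.0]
13 [0.0, 12.3, 20.7] [0.0, 0.0, 0.0]
14 [-0.0, 14.1, 26.5] [0.0, 0.0, 0.0]
--
15 [0.0, 1.2, 5.9] [0.0, 0.0, 0.0]
16 [0.0, 1.8, 12.0] [0.0, 0.0, 0.0]
17 [0.0, 1.8, 18.0] [0.0, 0.0, 0.0]
18 [0.0, 1.2, 24.1] [0.0, 0.0, 0.0]
19 [0.0, -0.0, 30.0] [0.0, 0.0, 0.0]
--
(array([0.39556487, 0.27138119, 0.00528076]), 105, 0.35)
```

Call:
jog_arm(
  increments=[
    {"tx": 0, "ty": -3, "tz": 8.4, "wx": 0, "wy": 0, "wz": 0, "gripper": 0},
    {"tx": 0, "ty": -6.8, "tz": 18.7, "wx": 0, "wy": 0, "wz": 0, "gripper": 0},
    {"tx": 0, "ty": -10.6, "tz": 29.1, "wx": 0, "wy": 0, "wz": 0, "gripper": 0},
    {"tx": 0, "ty": -14, "tz": 38.5, "wx": 0, "wy": 0, "wz": 0, "gripper": 0},
    {"tx": 0, "ty": -16.8, "tz": 46, "wx": 0, "wy": 0, "wz": 0, "gripper": 0},
  ],
)

```text
time: 21.37
position: [0.4169, 0.1878, 0.1279]
tool_rot: [0.396, -3.022, -0.533]
ft_force: [-0.3, -0.1, -0.0]
grip_width: 0.173
grip_force: 50.0
```

Call:
jog_arm(
  increments=[
    {"tx": 0, "ty": 0, "tz": 0, "wx": 0, "wy": 0, "wz": 0, "gripper": 0},
    {"tx": 0, "ty": 5.2, "tz": 3.5, "wx": 0, "wy": 0, "wz": 0, "gripper": 0},
    {"tx": 0, "ty": 10.5, "tz": 6.4, "wx": 0, "wy": 0, "wz": 0, "gripper": 0},
    {"tx": 0, "ty": 15.5, "tz": 9.8, "wx": 0, "wy": 0, "wz": 0, "gripper": 0},
    {"tx": 0, "ty": 20.2, "tz": 13.6, "wx": 0, "wy": 0, "wz": 0, "gripper": 0},
  ],
)

```text
time: 21.78
position: [0.4117, 0.2121, 0.1245]
tool_rot: [0.398, -3.024, -0.536]
ft_force: [-0.8, -0.5, -0.8]
grip_width: 0.171
grip_force: 50.0
```

```bash
python3 - <<'E'
from h import *
s,p,r=st(); print(p,s['ft_force'],hook())
d=snap('side'); w=snap('scene'); 
def cr(im,p,a,S):
    u,v=proj(im,p).astype(int); return cv2.resize(im['color'][v-a:v+a,u-a:u+a],S,interpolation=cv2.INTER_CUBIC)
cv2.imwrite('pics/t1.png',np.hstack([cr(w,[.4,.245,.03],45,(400,400)),cr(d,[.4,.245,.03],45,(400,400))]))
E
```

```text
[0.411741   0.21208168 0.12450282] [-0.82496314 -0.50082818 -0.7634863 ] [0.4053379  0.23614402 0.05641278]
```

View pics/t1.png

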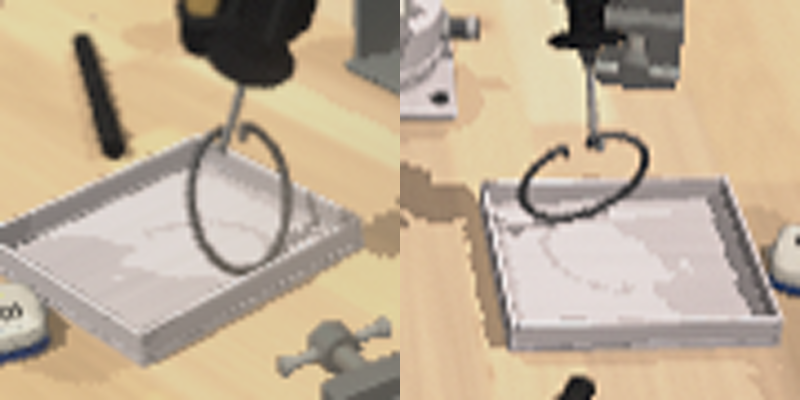

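The ring leans in the tray on its far side: scene crop shows hook at (235,130), ring bottom at (240,270) inside the walls; side crop agrees.

Call:
jog_arm(
  increments=[
    {"tx": 0, "ty": 4.2, "tz": 4.3, "wx": 0, "wy": 0, "wz": 0, "gripper": 0},
    {"tx": 0, "ty": 8, "tz": 9, "wx": 0, "wy": 0, "wz": 0, "gripper": 0},
    {"tx": 0, "ty": 11.4, "tz": 14, "wx": 0, "wy": 0, "wz": 0, "gripper": 0},
    {"tx": 0, "ty": 14.2, "tz": 19.4, "wx": 0, "wy": 0, "wz": 0, "gripper": 0},
    {"tx": 0, "ty": 16.5, "tz": 25, "wx": 0, "wy": 0, "wz": 0, "gripper": 0},
  ],
)

```text
time: 22.3
position: [0.4052, 0.2347, 0.1058]
tool_rot: [0.397, -3.023, -0.534]
ft_force: [-0.2, 0.0, -1.0]
grip_width: 0.17
grip_force: 50.0
```

Call:
jog_arm(
  increments=[
    {"tx": 0, "ty": 1.8, "tz": 5.8, "wx": 0, "wy": 0, "wz": 0, "gripper": 0},
    {"tx": 0, "ty": 3, "tz": 11.7, "wx": 0, "wy": 0, "wz": 0, "gripper": 0},
    {"tx": 0, "ty": 3.6, "tz": 17.8, "wx": 0, "wy": 0, "wz": 0, "gripper": 0},
    {"tx": 0, "ty": 3.6, "tz": 23.8, "wx": 0, "wy": 0, "wz": 0, "gripper": 0},
    {"tx": 0, "ty": 3.3, "tz": 27, "wx": 0, "wy": 0, "wz": 0, "gripper": 0},
  ],
)

```text
time: 22.72
position: [0.4017, 0.2462, 0.081]
tool_rot: [0.397, -3.022, -0.533]
ft_force: [0.3, -0.1, -0.3]
grip_width: 0.173
grip_force: 50.0
```

```bash
cat >> h.py <<'E'
def flatfit(names=('scene','side'),z=.005):
    for n in names:
        im=snap(n); g=im['color'].max(2).astype(float); B=[]
        a=np.radians(np.arange(0,360,8))
        for x in np.arange(.36,.43,.002):
            for y in np.arange(.23,.29,.002):
                v=[];vi=[]
                for t in a:
                    u,w=proj(im,[x+.031*np.cos(t),y+.031*np.sin(t),z]).round().astype(int); v.append(g[w,u])
                B.append((np.mean(np.array(v)<120),x,y))
        B.sort(key=lambda b:-b[0]); print(n,np.round(B[:4],3).tolist())
E
python3 - <<'E'
from h import *
s,p,r=st(); print(p,s['ft_force'],hook(),s['joint_positions'].round(2)); flatfit(z=.008)
E
```

```text
[0.40170535 0.24618258 0.0809696 ] [ 0.2967609  -0.09569308 -0.3454735 ] [0.3951844  0.27014112 0.01285414] [-0.93  0.05  0.61  2.13 -0.45  1.    1.77]
scene [[0.911, 0.4, 0.25], [0.733, 0.4, 0.248], [0.667, 0.402, 0.25], [0.622, 0.398, 0.25]]
side [[0.844, 0.404, 0.258], [0.822, 0.402, 0.258], [0.778, 0.404, 0.256], [0.778, 0.404, 0.26]]
```

```bash
cat >> h.py <<'E'
def tiltfit(yaw,names=('scene','side','wrist')):
    a=np.radians(np.arange(15,346,6)); f=np.array([*U(yaw),0]); t=np.array([*U(yaw+90),0]); zz=np.array([0,0,1.])
    for n in names:
        im=snap(n); g=cv2.GaussianBlur(im['color'].max(2),(3,3),0); B=[]
        for th in (0,.05,.1,.15,.2,.25):
          b0=-9
          for x in np.arange(.386,.416,.002):
            for y in np.arange(.235,.271,.002):
                c=np.array([x,y,.005+.031*np.sin(th)]); e=f*np.cos(th)+zz*np.sin(th)
                Q=c+.031*(np.outer(np.cos(a),e)+np.outer(np.sin(a),t))
                uv=np.array([proj(im,q) for q in Q]).round().astype(int); uv=uv[(uv[:,0]>0)&(uv[:,0]<640)&(uv[:,1]>0)&(uv[:,1]<400)]
                s=-np.mean(np.minimum(g[uv[:,1],uv[:,0]],200.))
                if s>b0 or b0==-9: b0=s;bb=(th,round(s,1),round(x,3),round(y,3))
          B.append(bb)
        print(n,B)
E
python3 - <<'E'
from h import *
tiltfit(105,('scene','side'))
E
```

```text
scene [(0, np.float64(-127.0), np.float64(0.404), np.float64(0.255)), (0.05, np.float64(-127.3), np.float64(0.402), np.float64(0.253)), (0.1, np.float64(-133.9), np.float64(0.402), np.float64(0.251)), (0.15, np.float64(-139.7), np.float64(0.4), np.float64(0.249)), (0.2, np.float64(-148.5), np.float64(0.398), np.float64(0.249)), (0.25, np.float64(-150.4), np.float64(0.394), np.float64(0.239))]
side [(0, np.float64(-115.9), np.float64(0.402), np.float64(0.255)), (0.05, np.float64(-122.1), np.float64(0.402), np.float64(0.255)), (0.1, np.float64(-129.5), np.float64(0.404), np.float64(0.257)), (0.15, np.float64(-136.3), np.float64(0.404), np.float64(0.255)), (0.2, np.float64(-139.4), np.float64(0.404), np.float64(0.257)), (0.25, np.float64(-142.3), np.float64(0.404), np.float64(0.269))]
```

```bash
python3 - <<'E'
from h import *
a=hook(); f=np.array([*U(105),0])
plan([(a-f*b,105,t) for b,t in [(0,.24),(0,.13),(2,.02),(6,-.09),(11,-.2)]])
E
```

```text
0 [0.0, 7.9, 0.4] [0.11, -0.0, -0.001]
1 [0.0, 15.8, 1.7] [0.22, -0.0, -0.001]
2 [-2.5, -1855.4, -681.6] [0.33, -0.0, -0.001]
3 [-7.5, -5605.7, -2049.7] [0.44, -0.0, -0.001]
4 [-13.7, -10295.7, -3759.7] [0.55, -0.0, -0.001]
--
```

Call:
jog_arm(
  increments=[
    {"tx": 0, "ty": 7.9, "tz": 0.4, "wx": 0.11, "wy": 0, "wz": 0, "gripper": 0},
    {"tx": 0, "ty": 15.8, "tz": 1.7, "wx": 0.22, "wy": 0, "wz": 0, "gripper": 0},
    {"tx": 0, "ty": 21.6, "tz": 3.2, "wx": 0.33, "wy": 0, "wz": 0, "gripper": 0},
    {"tx": 0, "ty": 25.2, "tz": 4.9, "wx": 0.44, "wy": 0, "wz": 0, "gripper": 0},
    {"tx": 0, "ty": 27.6, "tz": 7, "wx": 0.55, "wy": 0, "wz": 0, "gripper": 0},
  ],
)

```text
time: 23.33
position: [0.3959, 0.2751, 0.0868]
tool_rot: [-0.402, 3.07, -0.31]
ft_force: [-0.0, 0.6, -0.6]
grip_width: 0.17
grip_force: 50.0
```

```bash
python3 - <<'E'
from h import *
s,p,r=st(); print(p,s['ft_force'],hook(),s['time']); tiltfit(105,('scene','side'))
a=hook(); plan([([a[0],a[1],a[2]+d],105,t) for d,t in [(5,-.2),(12,-.1),(22,0),(35,0),(50,0)] for d in [d/1e3]])
E
```

```text
[0.39586554 0.27511108 0.08680262] [-0.00758973  0.64510256 -0.61239564] [0.39988687 0.2611262  0.01577796] 23.3333
scene [(0, np.float64(-130.4), np.float64(0.404), np.float64(0.255)), (0.05, np.float64(-130.5), np.float64(0.402), np.float64(0.253)), (0.1, np.float64(-134.8), np.float64(0.402), np.float64(0.251)), (0.15, np.float64(-141.2), np.float64(0.4), np.float64(0.249)), (0.2, np.float64(-149.1), np.float64(0.398), np.float64(0.249)), (0.25, np.float64(-150.5), np.float64(0.394), np.float64(0.239))]
side [(0, np.float64(-122.6), np.float64(0.402), np.float64(0.255)), (0.05, np.float64(-126.6), np.float64(0.402), np.float64(0.255)), (0.1, np.float64(-135.2), np.float64(0.404), np.float64(0.257)), (0.15, np.float64(-141.5), np.float64(0.404), np.float64(0.257)), (0.2, np.float64(-145.0), np.float64(0.404), np.float64(0.267)), (0.25, np.float64(-146.9), np.float64(0.404), np.float64(0.269))]
0 [-0.1, -1.1, -4.9] [-0.001, 0.002, 0.009]
1 [-0.0, -9.7, -11.4] [-0.101, 0.001, 0.009]
2 [0.0, -18.9, -20.1] [-0.201, 0.001, 0.009]
3 [0.0, -21.5, -32.8] [-0.201, 0.001, 0.009]
4 [0.0, -24.4, -47.5] [-0.201, 0.001, 0.009]
--
```

Call:
jog_arm(
  increments=[
    {"tx": 0, "ty": -1.1, "tz": -4.9, "wx": 0, "wy": 0, "wz": 0, "gripper": 0},
    {"tx": 0, "ty": -9.7, "tz": -11.4, "wx": -0.1, "wy": 0, "wz": 0, "gripper": 0},
    {"tx": 0, "ty": -18.9, "tz": -20.1, "wx": -0.2, "wy": 0, "wz": 0, "gripper": 0},
    {"tx": 0, "ty": -21.5, "tz": -38, "wx": -0.2, "wy": 0, "wz": 0.01, "gripper": 0},
    {"tx": 0, "ty": -28, "tz": -72, "wx": -0.2, "wy": 0, "wz": 0.01, "gripper": 0},
  ],
)

```text
time: 23.85
position: [0.3979, 0.2553, 0.1596]
tool_rot: [0.379, -3.114, 0.002]
ft_force: [-0.6, 0.3, -1.4]
grip_width: 0.171
grip_force: 50.0
```

Call:
jog_arm(
  increments=[
    {"tx": 0, "ty": 0, "tz": -5, "wx": 0, "wy": 0, "wz": 0.1, "gripper": 0},
    {"tx": 0, "ty": 0, "tz": -10, "wx": 0, "wy": 0, "wz": 0.22, "gripper": 0},
    {"tx": 0, "ty": 0, "tz": -12, "wx": 0, "wy": 0, "wz": 0.34, "gripper": 0},
    {"tx": 0, "ty": 0, "tz": -12, "wx": 0, "wy": 0, "wz": 0.46, "gripper": 0},
    {"tx": 0, "ty": 0, "tz": -12, "wx": 0, "wy": 0, "wz": 0.58, "gripper": 0},
  ],
)

```text
time: 24.27
position: [0.3993, 0.259, 0.174]
tool_rot: [0.53, 3.096, 0.004]
ft_force: [-1.1, -0.1, -1.0]
grip_width: 0.169
grip_force: 50.0
```

```bash
python3 - <<'E'
from h import *
s,p,r=st(); print(p,s['ft_force'],hook(),s['time'],r.as_matrix().round(3).tolist())
y=np.degrees(np.arctan2(r.as_matrix()[1,1],r.as_matrix()[0,1])); print(y)
a=hook(); b=np.array([.5931,.2277,.1625-.0725]); 
b[2]=a[2] if a[2]>.085 else .09
plan([(a+(b-a)*k/10,y+(-2-y)*k/10,0) for k in range(1,11)])
E
```

```text
[0.39931758 0.25895642 0.17395606] [-1.11455023 -0.10039932 -1.04338997] [0.39936927 0.2591436  0.10145632] 24.2667 [[-0.943, 0.332, 0.001], [0.332, 0.943, 0.003], [0.0, 0.003, -1.0]]
70.58208320086374
0 [-19.3, 3.7, 0.0] [0.003, -0.0, 0.127]
1 [-38.6, 7.1, 0.0] [0.003, -0.001, 0.253]
2 [-57.9, 10.6, 0.0] [0.003, -0.001, 0.38]
3 [-77.3, 14.1, 0.0] [0.003, -0.001, 0.507]
4 [-96.6, 17.6, 0.0] [0.003, -0.001, 0.633]
--
5 [-13.5, 14.2, 0.0] [0.0, 0.0, 0.127]
6 [-27.0, 28.5, 0.0] [0.0, 0.0, 0.253]
7 [-40.5, 42.7, 0.0] [0.0, 0.0, 0.38]
8 [-54.1, 56.9, 0.0] [0.0, 0.0, 0.507]
9 [-67.6, 71.2, 0.0] [0.0, 0.0, 0.633]
--
```

Call:
jog_arm(
  increments=[
    {"tx": -19.3, "ty": 3.7, "tz": 0, "wx": 0.003, "wy": 0, "wz": 0.12, "gripper": 0},
    {"tx": -38.6, "ty": 7.1, "tz": 0, "wx": 0.003, "wy": 0, "wz": 0.24, "gripper": 0},
    {"tx": -57.9, "ty": 10.6, "tz": 0, "wx": 0.003, "wy": 0, "wz": 0.36, "gripper": 0},
    {"tx": -77.3, "ty": 14.1, "tz": 0, "wx": 0.003, "wy": 0, "wz": 0.48, "gripper": 0},
    {"tx": -96.6, "ty": 17.6, "tz": 0, "wx": 0.003, "wy": 0, "wz": 0.6, "gripper": 0},
  ],
)

```text
time: 24.68
position: [0.4972, 0.2438, 0.174]
tool_rot: [-1.421, -2.802, 0.001]
ft_force: [-0.3, 0.4, -0.1]
grip_width: 0.17
grip_force: 50.0
```

Call:
jog_arm(
  increments=[
    {"tx": -13.5, "ty": 14.2, "tz": 0, "wx": 0, "wy": 0, "wz": 0.12, "gripper": 0},
    {"tx": -27, "ty": 28.5, "tz": 0, "wx": 0, "wy": 0, "wz": 0.24, "gripper": 0},
    {"tx": -40.5, "ty": 42.7, "tz": 0, "wx": 0, "wy": 0, "wz": 0.36, "gripper": 0},
    {"tx": -54, "ty": 56, "tz": 0, "wx": 0, "wy": 0, "wz": 0.48, "gripper": 0},
    {"tx": -64, "ty": 68, "tz": 0, "wx": 0, "wy": 0, "wz": 0.6, "gripper": 0},
  ],
)

```text
time: 25.1
position: [0.5903, 0.2324, 0.174]
tool_rot: [2.185, 2.255, -0.001]
ft_force: [-0.2, 0.1, -0.9]
grip_width: 0.172
grip_force: 50.0
```

Call:
jog_arm(
  increments=[
    {"tx": 0, "ty": 0, "tz": 0, "wx": 0, "wy": 0, "wz": 0, "gripper": 0},
    {"tx": 0, "ty": 0, "tz": 0, "wx": 0, "wy": 0, "wz": 0, "gripper": 0},
    {"tx": 0, "ty": 0, "tz": 0, "wx": 0, "wy": 0, "wz": 0, "gripper": 0},
    {"tx": 0, "ty": 0, "tz": 0, "wx": 0, "wy": 0, "wz": 0, "gripper": 0},
    {"tx": 0, "ty": 0, "tz": 0, "wx": 0, "wy": 0, "wz": 0, "gripper": 0},
  ],
)

```text
time: 25.52
position: [0.5875, 0.2359, 0.1733]
tool_rot: [-2.173, -2.269, 0.003]
ft_force: [0.8, -0.3, -1.4]
grip_width: 0.174
grip_force: 50.0
```

```bash
python3 - <<'E'
from h import *
s,p,r=st(); print(p,s['ft_force'],hook(),s['time'])
print(jog([.5931,.2277,.165],down(-2)))
flatfit(z=.005)
E
```

```text
[0.5874948  0.23590605 0.17329912] [ 0.82267231 -0.2807625  -1.37592516] [0.58737388 0.23582793 0.10079927] 25.5167
(array([-8.4,  5.3,  8.3]), array([-0.0017,  0.0011,  0.0782]))
scene [[0.689, 0.404, 0.252], [0.667, 0.404, 0.254], [0.644, 0.402, 0.252], [0.644, 0.402, 0.254]]
side [[0.867, 0.402, 0.254], [0.778, 0.404, 0.254], [0.756, 0.402, 0.256], [0.711, 0.402, 0.252]]
```

Call:
jog_arm(
  increments=[
    {"tx": -4, "ty": 3, "tz": 3, "wx": 0, "wy": 0, "wz": 0.04, "gripper": 0},
    {"tx": -8.4, "ty": 5.3, "tz": 6, "wx": 0, "wy": 0, "wz": 0.078, "gripper": 0},
    {"tx": -8.4, "ty": 5.3, "tz": 8, "wx": 0, "wy": 0, "wz": 0.078, "gripper": 0},
    {"tx": -8.4, "ty": 5.3, "tz": 8, "wx": 0, "wy": 0, "wz": 0.078, "gripper": 0},
    {"tx": -8.4, "ty": 5.3, "tz": 8, "wx": 0, "wy": 0, "wz": 0.078, "gripper": 0},
  ],
)

```text
time: 26.03
position: [0.5935, 0.228, 0.1649]
tool_rot: [2.259, 2.183, -0.004]
ft_force: [0.3, -0.2, -0.1]
grip_width: 0.173
grip_force: 50.0
```

```bash
python3 - <<'E'
from h import *
s,p,r=st(); print(p,s['ft_force'],hook(),r.as_matrix()[:,2])
print(jog([.5931,.2277,.0823],down(-2)))
import pickle; im0,d0=pickle.load(open('l1.pkl','rb'))
im=snap('scene'); q0=proj(im0,[.5926,.2273,.1603]); q=proj(im,p); print(q-q0)
# track pick shank/guard between the lift picture and now
T=im0['color'][155:190,300:320]; m=cv2.matchTemplate(im['color'][140:200,290:335],T,cv2.TM_CCOEFF_NORMED); _,v,_,l=cv2.minMaxLoc(m); print('pick shift',np.array(l)+[290-300,140-155],v)
T=im0['color'][176:187,304:317]; m=cv2.matchTemplate(im['color'][165:200,295:330],T,cv2.TM_CCOEFF_NORMED); _,v,_,l=cv2.minMaxLoc(m); print('tip shift',np.array(l)+[295-304,165-176],v)
E
```

```text
[0.59347586 0.22798416 0.16493119] [ 0.33749024 -0.22958804 -0.05287813] [0.5933497  0.22784395 0.09243143] [-0.0017402  -0.00193383 -0.99999662]
(array([-0.1, -0.2, 82.6]), array([-0.0017,  0.002 ,  0.0003]))
[ 0.06564352 -2.25650163]
pick shift [ 0 -1] 0.9090232253074646
tip shift [0 0] 0.9576060771942139
```

Call:
jog_arm(
  increments=[
    {"tx": 0, "ty": 0, "tz": 10, "wx": 0, "wy": 0, "wz": 0, "gripper": 0},
    {"tx": 0, "ty": 0, "tz": 20, "wx": 0, "wy": 0, "wz": 0, "gripper": 0},
    {"tx": 0, "ty": 0, "tz": 30, "wx": 0, "wy": 0, "wz": 0, "gripper": 0},
    {"tx": 0, "ty": 0, "tz": 40, "wx": 0, "wy": 0, "wz": 0, "gripper": 0},
    {"tx": 0, "ty": 0, "tz": 45, "wx": 0, "wy": 0, "wz": 0, "gripper": 0},
  ],
)

```text
time: 26.5
position: [0.5926, 0.2271, 0.1174]
tool_rot: [-2.261, -2.181, 0.009]
ft_force: [-0.5, -0.1, -0.7]
grip_width: 0.172
grip_force: 50.0
```

Call:
jog_arm(
  increments=[
    {"tx": 0, "ty": 0, "tz": 8, "wx": 0, "wy": 0, "wz": 0, "gripper": 0},
    {"tx": 0, "ty": 0, "tz": 16, "wx": 0, "wy": 0, "wz": 0, "gripper": 0},
    {"tx": 0, "ty": 0, "tz": 24, "wx": 0, "wy": 0, "wz": 0, "gripper": 0},
    {"tx": 0, "ty": 0, "tz": 30, "wx": 0, "wy": 0, "wz": 0, "gripper": 0},
    {"tx": 0, "ty": 0, "tz": 31, "wx": 0, "wy": 0, "wz": 0, "gripper": 0},
  ],
)

```text
time: 26.92
position: [0.593, 0.227, 0.0874]
tool_rot: [2.261, 2.181, -0.007]
ft_force: [0.0, 0.0, -0.5]
grip_width: 0.173
grip_force: 50.0
```

Expected seat at TCP z ≈ 0.082; lower slowly.

Call:
jog_arm(
  increments=[
    {"tx": 0, "ty": 0, "tz": 1, "wx": 0, "wy": 0, "wz": 0, "gripper": 0},
    {"tx": 0, "ty": 0, "tz": 2, "wx": 0, "wy": 0, "wz": 0, "gripper": 0},
    {"tx": 0, "ty": 0, "tz": 3, "wx": 0, "wy": 0, "wz": 0, "gripper": 0},
    {"tx": 0, "ty": 0, "tz": 4, "wx": 0, "wy": 0, "wz": 0, "gripper": 0},
    {"tx": 0, "ty": 0, "tz": 4.8, "wx": 0, "wy": 0, "wz": 0, "gripper": 0},
  ],
)

```text
time: 27.33
position: [0.594, 0.2274, 0.0844]
tool_rot: [2.261, 2.18, -0.003]
ft_force: [0.2, 0.4, -0.8]
grip_width: 0.171
grip_force: 50.0
```

Call:
jog_arm(
  increments=[
    {"tx": 0, "ty": 0, "tz": 0.5, "wx": 0, "wy": 0, "wz": 0, "gripper": 0},
    {"tx": 0, "ty": 0, "tz": 1, "wx": 0, "wy": 0, "wz": 0, "gripper": 0},
    {"tx": 0, "ty": 0, "tz": 1.5, "wx": 0, "wy": 0, "wz": 0, "gripper": 0},
    {"tx": 0, "ty": 0, "tz": 2, "wx": 0, "wy": 0, "wz": 0, "gripper": 0},
    {"tx": 0, "ty": 0, "tz": 2.2, "wx": 0, "wy": 0, "wz": 0, "gripper": 0},
  ],
)

```text
time: 27.75
position: [0.5938, 0.2273, 0.0823]
tool_rot: [2.261, 2.18, -0.004]
ft_force: [-1.0, 0.4, 2.4]
grip_width: 0.169
grip_force: 50.0
```

Call:
jog_arm(
  increments=[
    {"tx": 0, "ty": 0, "tz": 0.2, "wx": 0, "wy": 0, "wz": 0, "gripper": 0.25},
    {"tx": 0, "ty": 0, "tz": 0.2, "wx": 0, "wy": 0, "wz": 0, "gripper": 0.35},
    {"tx": 0, "ty": 0, "tz": 0.2, "wx": 0, "wy": 0, "wz": 0, "gripper": 0.5},
    {"tx": 0, "ty": 0, "tz": 0.2, "wx": 0, "wy": 0, "wz": 0, "gripper": 0.6},
    {"tx": 0, "ty": 0, "tz": 0.2, "wx": 0, "wy": 0, "wz": 0, "gripper": 0.6},
  ],
)

```text
time: 28.17
position: [0.5937, 0.2273, 0.0817]
tool_rot: [2.261, 2.18, -0.004]
ft_force: [-0.2, 0.0, -0.0]
grip_width: 0.462
grip_force: 0.0
```

Call:
jog_arm(
  increments=[
    {"tx": 0, "ty": 0, "tz": 0, "wx": 0, "wy": 0, "wz": 0, "gripper": 0.6},
    {"tx": 0, "ty": 0, "tz": -10, "wx": 0, "wy": 0, "wz": 0, "gripper": 0.6},
    {"tx": 0, "ty": 0, "tz": -35, "wx": 0, "wy": 0, "wz": 0, "gripper": 0.6},
    {"tx": 0, "ty": 0, "tz": -70, "wx": 0, "wy": 0, "wz": 0, "gripper": 0.6},
    {"tx": 0, "ty": 0, "tz": -105, "wx": 0, "wy": 0, "wz": 0, "gripper": 0.6},
  ],
)

```text
time: 28.58
position: [0.5933, 0.2272, 0.1879]
tool_rot: [2.261, 2.18, -0.007]
ft_force: [0.2, -0.2, 0.0]
grip_width: 0.597
grip_force: 0.0
```

Call:
jog_arm(
  increments=[
    {"tx": 0, "ty": 0, "tz": -15, "wx": 0, "wy": 0, "wz": 0, "gripper": 0.6},
    {"tx": -20, "ty": 0, "tz": -20, "wx": 0, "wy": 0, "wz": 0, "gripper": 0.6},
    {"tx": -40, "ty": -15, "tz": -20, "wx": 0, "wy": 0, "wz": 0, "gripper": 0.6},
    {"tx": -40, "ty": -30, "tz": -20, "wx": 0, "wy": 0, "wz": 0, "gripper": 0.6},
    {"tx": -40, "ty": -30, "tz": -20, "wx": 0, "wy": 0, "wz": 0, "gripper": 0.6},
  ],
)

```text
time: 29.0
position: [0.5606, 0.1863, 0.2071]
tool_rot: [-2.263, -2.177, 0.005]
ft_force: [1.1, 0.8, -0.8]
grip_width: 0.601
grip_force: 0.0
```

```bash
python3 - <<'E'
from h import *
s,p,r=st(); print(p,s['ft_force'],s['grip_width'],s['time'])
w=snap('scene'); a=cv2.imread('pics/scene0.png'); b=w['color']
d=snap('side')['color']; e=cv2.imread('pics/side0.png')
for n,x,y,(u0,v0,u1,v1) in [('scene pick',a,b,(298,152,322,216)),('scene scriber',a,b,(278,150,296,190)),('side pick/scr',e,d,(284,170,322,270)),('scene meter',a,b,(354,197,416,246)),('scene puck',a,b,(420,226,450,258))]:
    T=x[v0:v1,u0:u1]; m=cv2.matchTemplate(y[v0-6:v1+6,u0-6:u1+6],T,cv2.TM_CCOEFF_NORMED); _,v,_,l=cv2.minMaxLoc(m); print(n,np.array(l)-6,round(v,3))
flatfit(z=.005)
wr=snap('wrist','w9.png'); 
for n in ('pick','ring','tray'): print(n,vision.spot_in('wrist',n)[:1],vision.spot_in('scene',n)[:1])
E
```

```text
[0.56062026 0.18628852 0.20712811] [ 1.09095198  0.75621696 -0.84933523] 0.6011857510165572 29.0
scene pick [1 0] 0.945
scene scriber [0 0] 1.0
side pick/scr [0 0] 0.906
scene meter [0 0] 0.922
scene puck [0 0] 0.948
scene [[0.667, 0.404, 0.252], [0.644, 0.402, 0.252], [0.644, 0.402, 0.254], [0.644, 0.404, 0.254]]
side [[0.889, 0.402, 0.254], [0.778, 0.404, 0.254], [0.756, 0.402, 0.256], [0.733, 0.402, 0.252]]
pick [{'bbox': [326.4, 137.5, 365.2, 176.8], 'conf': 0.82}] [{'bbox': [305.5, 155.7, 320.4, 199.9], 'conf': 0.77}]
ring [{'bbox': [157.6, 108.1, 211.4, 166.6], 'conf': 0.82}] []
tray [{'bbox': [107.9, 72.4, 230.4, 184.8], 'conf': 0.57}] [{'bbox': [189.2, 225.5, 271.3, 276.9], 'conf': 0.94}]
```

```bash
python3 -c "
from bench import ctrl; print(ctrl.close_job())"
```

```text
the job is handed in; nothing more can be done
None
```

The job is handed in at about 30 s: the ring lies flat in the tray and the pick stands in its hole again. The highest readings were about 10 N pulling on the ring and 6 N on the window. In the final pictures the scriber, meter and puck had not moved; I did not re-check the vial or the probe tip.

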